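# Sort clamp screws by thread hand in a test nut

## Task

Sort the three clamp screws by thread hand, one after another: lift a screw from its pot, try it by turning it in the brass test nut, turn it back out, and hang it upright by its flange in the blue rack if it is right-handed or the orange rack if left-handed, before you take the next. Keep the screws upright and leave the glassware, bottle, jar and box on the bench where they are.

Things in the scene. Friction and masses are not known exactly. Their poses are not given: they have to be found in the camera images.
- screw_a_wing (a point): centre of the black wing (grip) of clamp screw a: loose, 0.22 kg, 106 mm long, upright, wing up. a, b, c look alike; each may be right- or left-handed. Wing 54 mm long (its x), 14 mm thick (its y), top 16 mm above this point, on a round flange 48 mm across (top 22 mm, underside 28 mm below this point). Starts in the bore of pot a, flange on its rim
- screw_a_tip (a point): tip of clamp screw a, on its axis (z up), 90 mm below the wing point. From the tip up: plain pilot 14 mm across and 17 mm long, steel three-start thread 26 mm across and 33 mm long, lead 42 mm a turn, its starts at the wing's x and 120 degrees to either side, then plain shank 23 mm across to the flange
- pot_a_top (a point): centre of the mouth of grey pot a, fixed, a tube 56 mm across and 70 mm high, bore 35 mm; a screw's flange rests on its rim
- screw_b_wing (a point): centre of the black wing (grip) of clamp screw b: loose, 0.22 kg, 106 mm long, upright, wing up. a, b, c look alike; each may be right- or left-handed. Wing 54 mm long (its x), 14 mm thick (its y), top 16 mm above this point, on a round flange 48 mm across (top 22 mm, underside 28 mm below this point). Starts in the bore of pot b, flange on its rim
- screw_b_tip (a point): tip of clamp screw b, on its axis (z up), 90 mm below the wing point. From the tip up: plain pilot 14 mm across and 17 mm long, steel three-start thread 26 mm across and 33 mm long, lead 42 mm a turn, its starts at the wing's x and 120 degrees to either side, then plain shank 23 mm across to the flange
- pot_b_top (a point): centre of the mouth of grey pot b, fixed, a tube 56 mm across and 70 mm high, bore 35 mm; a screw's flange rests on its rim
- screw_c_wing (a point): centre of the black wing (grip) of clamp screw c: loose, 0.22 kg, 106 mm long, upright, wing up. a, b, c look alike; each may be right- or left-handed. Wing 54 mm long (its x), 14 mm thick (its y), top 16 mm above this point, on a round flange 48 mm across (top 22 mm, underside 28 mm below this point). Starts in the bore of pot c, flange on its rim
- screw_c_tip (a point): tip of clamp screw c, on its axis (z up), 90 mm below the wing point. From the tip up: plain pilot 14 mm across and 17 mm long, steel three-start thread 26 mm across and 33 mm long, lead 42 mm a turn, its starts at the wing's x and 120 degrees to either side, then plain shank 23 mm across to the flange
- pot_c_top (a point): centre of the mouth of grey pot c, fixed, a tube 56 mm across and 70 mm high, bore 35 mm; a screw's flange rests on its rim
- nut_mouth (a point): centre of the mouth of the brass test nut, fixed, a tube 68 mm across and 72 mm high, z up; bore 31 mm, 68 mm deep. Lowered straight in, a screw's thread lands on the pegs with its tip 23 to 38 mm below the mouth, depending on its angle, and at 30 to 31 mm for either hand when the thread starts lie mid-way between the pegs (a start right above a peg may stick or slip). The tip may go to 55 mm
- nut_pegs (a point): centre of three steel pegs in the test nut, 10 mm below its mouth, along its x and 120 degrees to either side; they reach to 10 mm from the axis, follow either hand, with about 5 mm axial play. Pressed lightly down and turned clockwise (seen from above) a right-hand screw sinks 42 mm a turn, a left-hand one does not sink but is forced up; anticlockwise the reverse. Turn back before lifting out
- rack_left_slot (a point): middle of the slot of the orange rack, for left-hand screws, at the height of its top (72 mm above the table), fixed. Two bars 13 mm wide leave a slot 34 mm wide and 160 mm long along this point's x, closed by end posts; the thread goes down through the slot from above and the flange rests on the bars. Keep hung screws 50 mm or more apart and within 55 mm of the middle
- rack_right_slot (a point): middle of the slot of the blue rack, for right-hand screws, at the height of its top (72 mm above the table), fixed. Two bars 13 mm wide leave a slot 34 mm wide and 160 mm long along this point's x, closed by end posts; the thread goes down through the slot from above and the flange rests on the bars. Keep hung screws 50 mm or more apart and within 55 mm of the middle
- stand_foot (a point): foot of the retort stand's rod on the table, fixed: rod 12 mm across, 368 mm high, with a clamp boss at 0.30 m that reaches 60 mm along this point's x, on a steel plate 100 mm (x) by 140 mm, 8 mm thick. Do not hit it
- beaker_mid (a point): bystander: middle of a loose glass beaker, 60 mm across, 85 mm high, upright
- flask_mid (a point): bystander: half-way up a loose conical glass flask, 84 mm across, 110 mm high, upright
- bottle_mid (a point): bystander: half-way up a loose white bottle with red cap, 56 mm across, 125 mm high, upright
- purplebox_mid (a point): bystander: middle of a loose purple box, 90 mm (x) by 130 mm, 60 mm high
- jar_mid (a point): bystander: half-way up a loose amber jar, 60 mm across, 75 mm high, upright
Not all that is in view belongs to the job. Leave any green look-alike of the part that bears screw_a_wing alone.

How it is judged:
By the outcome, as a careful person would: the job done as asked, in the order asked, and still so for the second after the job is handed in, with the robot touching nothing.
It also fails if it takes over 72 s, if anything falls off the work surface, if the arm or the gripper's body presses on something with over 40 N, if the wrist force passes 120 N, or if a joint passes its speed limit or range.

## Robot

A 6-joint arm with a two-finger parallel gripper is mounted at the origin on the work surface. World frame = base frame: x ahead of the robot, y to its left, z up, the work surface at z = 0. Lengths are in m, angles in rad, forces in N, time in s.
With the tool pointing down it reaches from about 0.35 to 0.85 m from the base axis. Payload 8.1 kg.
Tool frame: the origin (TCP) lies on the centre line of the jaws, within the pads' length; the fingertips stand 8 mm ahead of it and the grasp point (between the pads) lies 11 mm behind it (tip_reach is the distance from the TCP to the fingertips, in m); z points along the fingers, y is the line along which they close (so a half turn about z gives the same grasp; the last joint's range is limited). The gripper opens to 85 mm and grips with 20 to 120 N. Pads are 22 mm wide; open, the fingers measure 114 mm over their backs; the gripper's body (76 mm by 85 mm) begins 54 mm behind the grasp point. The pads swing forward as they close: fully open they stand 13 mm farther back than shut.
Start: joints at [-1.344, 0.13, 1.488, -0, 1.523, -0.085], TCP at [0.184, -0.571, 0.239] pointing down, gripper open.
Joint ranges: [-2.96, 2.96], [-0.89, 2.26], [0.02, 2.5], [-1.34, 4.48], [0, 2.73], [-2.66, 2.66]. Speed limits (rad/s): [2.39, 2.39, 2.79, 3.14, 3.14, 3.14].

## Interface

Orientations are given as a unit quaternion [w, x, y, z].
In Python, from workcell import * gives the robot as it stands. The module is installed in compiled form; this text tells all that it offers.
- The arm moves only by the tool jog_arm, never from a script. Its argument "deltas" is a list of rows, each an object of numbers: "claw": the opening, from -1 (shut) to 1 (fully open); "x", "y", "z": the shift along the tool's x, y, z in m; "rx", "ry", "rz": the turn, a rotation vector about the tool's x, y, z in degrees. In form: [{"claw": .., "x": .., "y": .., "z": .., "rx": .., "ry": .., "rz": ..}, ...]. A call has 1 to 12 rows; each row shifts and turns the commanded pose from where the row before left it, along the tool's axes as they then stand; what a row does not reach is not made up. A row lasts 1/12 s, in which the tool goes at most 41.7 mm and 7.16 degrees, less where a joint would pass 70% of its speed; a pose out of reach is approached as far as the arm can. A call is refused whole if a number of a shift passes 0.0417 or a number of a turn 7.16, either way. A call with a gripper value outside its range is refused whole. The fingers move at their own pace and stop on an object; "force" is the grip in N (left out, the last holds). Time passes only in rows, so rows that do not move let the fingers close. It gives the time, the measured TCP pose, the force, the opening and the grip force at its end, in the units of the state.
- state(): the state, without advancing time (a new reading comes with each control period).
- camera(name): name is "scene" or "top" or "wrist"; returns a dict with "pixels" (420x560x3 uint8, blue, green, red), "z_map" (420x560 float32, m along the optical axis (not along the pixel's ray), 0 where there is no reading), "fx", "fy", "cx", "cy" (pixels), "rvec" (rotation vector, rad) and "tvec" (3), from world to camera coordinates, as OpenCV has them. Camera axes: x right, y down, z forward; pixel columns grow to the right and rows downward; lengths in m; the calibration is good to about 2 mm. A picture is of the moment at which its call begins.
- hand_in(): hands the job in; it is judged then, once.
The state is a dict: "t": time; "joint_positions": joint angles; "dq": joint speeds; "effort": joint torques, N m; "tcp_pos": TCP position; "ee_rot": TCP orientation; "wrist_force": force on the tool from outside, world axes, zero at the start; "moment": the same for the moment, N m; "width": finger opening in m; "grip_force": force on a finger pad.
Only numpy, scipy, OpenCV 4.12 (cv2) and the standard library are available. Lean on these libraries where they do the work, as an engineer would, in place of code of your own. Each camera call takes 0.05 s, during which the arm holds its last target. There are 200 camera calls.

## Working session

There is one attempt and no reset: what is moved stays moved. The work goes in short steps, Python scripts to look and compute and a tool call to move; the robot and the scene stay as the last step left them, time stands still between calls to the robot, and variables do not carry over. Pictures are saved under pics/ and viewed, at most 10 in all, crops included, and the job is handed in when it is done.

Besides the shell and the picture viewer there is one more tool, called as name(argument=value, ...) on one line, values as JSON. jog_arm: Moves the arm, as the interface text tells. Its arguments: {"type":"object","properties":{"deltas":{"type":"array","items":{"type":"object","properties":{"claw":{"type":"number"},"x":{"type":"number"},"y":{"type":"number"},"z":{"type":"number"},"rx":{"type":"number"},"ry":{"type":"number"},"rz":{"type":"number"}}}},"force":{"type":"number"}},"required":["deltas"]}

```bash
mkdir -p pics
cat > h.py <<'E'
from workcell import *
import numpy as np, cv2
def snap(n):
    c=camera(n); np.savez(f'{n}.npz',**c); return c
def load(n): return dict(np.load(f'{n}.npz'))
def cloud(c):
    z=c['z_map'].astype(float); v,u=np.mgrid[:z.shape[0],:z.shape[1]]
    P=np.stack([(u-c['cx'])/c['fx']*z,(v-c['cy'])/c['fy']*z,z],-1)
    R=cv2.Rodrigues(np.array(c['rvec'],float))[0]; W=(P-np.array(c['tvec']).ravel())@R
    W[z<=0]=np.nan
    return W
E
python3 - <<'E'
from h import *
print(state())
for n in ['top','scene']:
    c=snap(n); cv2.imwrite(f'pics/{n}0.png',cv2.resize(c['pixels'],(800,600),interpolation=cv2.INTER_CUBIC))
    W=cloud(c); print(n,W[210,280],W[0,0],W[-1,-1])
E
```

```text
{'t': 0.0, 'joint_positions': array([-1.34441468e+00,  1.31136363e-01,  1.48932339e+00,  1.60963283e-05,
        1.52300116e+00, -8.53523029e-02]), 'dq': array([-0.00154417, -0.00104187, -0.00010832, -0.00069845, -0.00092134,
       -0.00120521]), 'effort': array([ 2.23860967e-03, -5.69397104e+01, -5.00547373e+01,  1.38757755e-04,
        1.47370639e-02,  3.42044098e-05]), 'tcp_pos': array([ 0.1839553 , -0.57052456,  0.23823502]), 'ee_rot': array([-9.32369952e-04,  9.87876946e-01,  1.55236165e-01, -5.77963085e-05]), 'wrist_force': array([-0.0545382 , -0.11765015, -0.40556288]), 'moment': array([-0.01796673,  0.01281261,  0.00825511]), 'grip_force': 0.0, 'width': 0.08551636182571051}
top [5.76784475e-01 4.71685041e-04 4.57038074e-02] [ 1.78243618  1.29300593 -0.7441118 ] [ 0.18293983 -0.33832737  0.63031223]
scene [ 0.5680529  -0.01798897  0.08098945] [ 0.01244448 -0.022479    0.3949806 ] [ 1.4290922   0.2376724  -0.75076562]
```

View pics/top0.png

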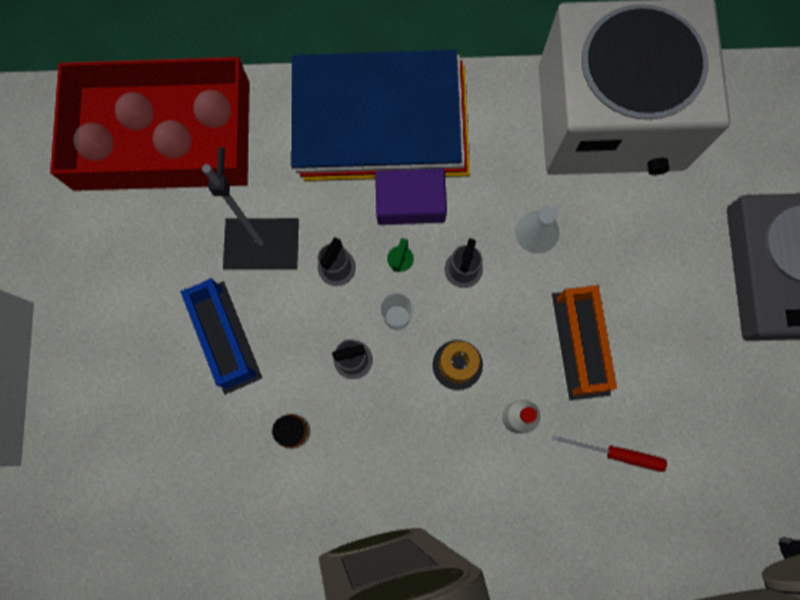

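View pics/scene0.png

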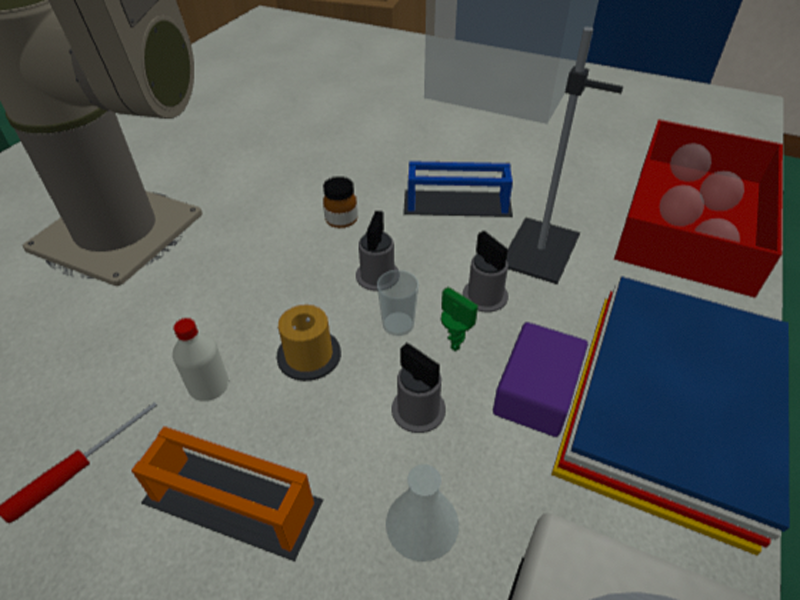

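Top view (800x600 pixels): black-winged screws stand in grey pots at (335,250), (466,255) and (349,355). The green wing at (400,255) has no pot, so it is the look-alike and I leave it. The brass nut is at (459,362), the blue rack at (222,335), the orange rack at (588,340) and the stand foot at (260,243). The scene view agrees. Next I measure and crop.

Run:
```python
from h import *
c=load('top'); W=cloud(c); img=c['pixels'].astype(int); s=0.7
def reg(u,v,r,zl,zh):
    m=np.zeros(W.shape[:2],bool); m[int((v-r)*s):int((v+r)*s),int((u-r)*s):int((u+r)*s)]=1
    m&=(W[...,2]>zl)&(W[...,2]<zh); return m
def rect(m,name):
    P=W[m]; (cx,cy),(w,h),a=cv2.minAreaRect(P[:,:2].astype(np.float32))
    if w<h:w,h,a=h,w,a+90
    print(name,'n',len(P),'zmed %.4f c (%.4f,%.4f) mean (%.4f,%.4f) size %.3f %.3f ang %.1f'%(np.median(P[:,2]),cx,cy,P[:,0].mean(),P[:,1].mean(),w,h,(a+90)%180-90))
for n,u,v in [('wA',335,250),('wB',466,255),('wC',349,355)]:
    rect(reg(u,v,28,.106,.125),n); rect(reg(u,v,28,.067,.082),n+' flange')
rect(reg(459,362,30,.066,.08),'nut')
rect(reg(222,335,75,.064,.08)&(img[...,0]>img[...,2]+40),'blue')
rect(reg(588,340,75,.064,.08)&(img[...,2]>img[...,0]+60),'orange')
rect(reg(260,243,42,.003,.014)&(img.sum(-1)<200),'standplate')
rect(reg(225,170,45,.25,.5),'rodtop')
for n,u,v in [('beaker',397,310),('flask',538,230),('bottle',522,416),('jar',290,430),('box',411,195),('green',401,255)]:
    rect(reg(u,v,22,.03,.3),n)
crop=lambda u,v,r:cv2.resize(c['pixels'][int((v-r)*s):int((v+r)*s),int((u-r)*s):int((u+r)*s)],(390,290),interpolation=cv2.INTER_CUBIC)
t=[crop(335,250,40),crop(466,255,40),crop(349,355,40),crop(459,362,40)]
cv2.imwrite('pics/crops.png',np.vstack([np.hstack(t[:2]),np.hstack(t[2:])]))
print(c['fx'],c['tvec'])
```

```text
wA n 132 zmed 0.1136 c (0.6507,0.1186) mean (0.6510,0.1188) size 0.053 0.016 ang -29.1
wA flange n 195 zmed 0.0743 c (0.6496,0.1198) mean (0.6461,0.1150) size 0.055 0.052 ang 77.2
wB n 120 zmed 0.1139 c (0.6415,-0.1186) mean (0.6410,-0.1187) size 0.053 0.016 ang -19.7
wB flange n 239 zmed 0.0749 c (0.6406,-0.1187) mean (0.6387,-0.1183) size 0.054 0.052 ang 72.9
wC n 137 zmed 0.1139 c (0.4760,0.0903) mean (0.4754,0.0904) size 0.053 0.018 ang -82.4
wC flange n 216 zmed 0.0743 c (0.4762,0.0895) mean (0.4719,0.0894) size 0.053 0.050 ang -0.7
nut n 466 zmed 0.0726 c (0.4617,-0.1005) mean (0.4612,-0.1006) size 0.066 0.066 ang 56.7
blue n 934 zmed 0.0717 c (0.5241,0.3286) mean (0.5224,0.3278) size 0.185 0.060 ang 22.3
orange n 1004 zmed 0.0718 c (0.4957,-0.3272) mean (0.4950,-0.3267) size 0.184 0.061 ang 5.4
standplate n 1634 zmed 0.0083 c (0.6878,0.2658) mean (0.7003,0.2612) size 0.147 0.127 ang 88.2
rodtop n 366 zmed 0.3089 c (0.7253,0.2611) mean (0.7081,0.2605) size 0.073 0.025 ang -3.1
beaker n 259 zmed 0.0720 c (0.5526,0.0069) mean (0.5592,0.0077) size 0.059 0.057 ang -0.8
flask n 541 zmed 0.0613 c (0.7030,-0.2563) mean (0.7003,-0.2546) size 0.067 0.056 ang 67.7
bottle n 472 zmed 0.0892 c (0.3634,-0.2030) mean (0.3625,-0.1980) size 0.054 0.054 ang 59.7
jar n 496 zmed 0.0741 c (0.3482,0.1964) mean (0.3479,0.1936) size 0.059 0.056 ang -4.0
box n 926 zmed 0.0606 c (0.7730,-0.0227) mean (0.7726,-0.0226) size 0.083 0.079 ang -1.2
green n 305 zmed 0.0778 c (0.6478,-0.0010) mean (0.6456,-0.0016) size 0.047 0.046 ang 19.8
485.8725119904945 [0.02292564 0.55899552 1.1819002 ]
```

View pics/crops.png

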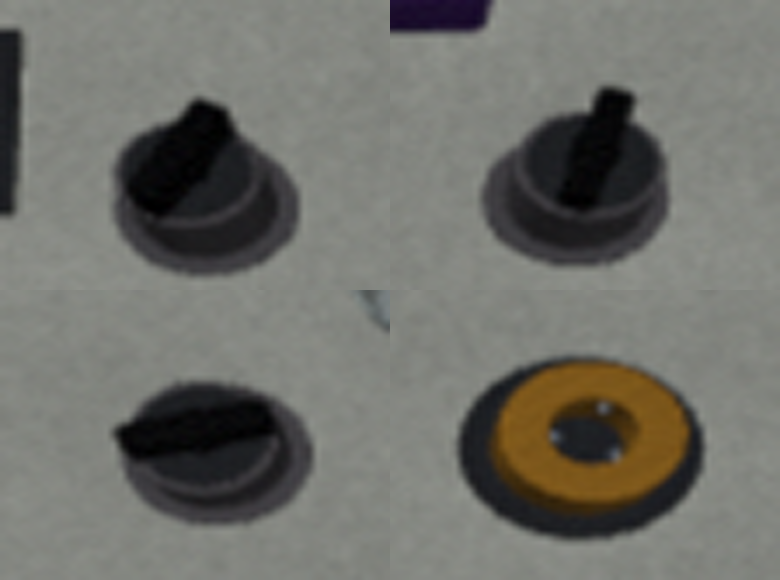

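jog_arm(deltas=[{"claw":1,"x":0.03,"y":-0.027,"z":-0.005},{"x":0.03,"y":-0.027,"z":-0.005},{"x":0.03,"y":-0.027,"z":-0.005},{"x":0.03,"y":-0.027,"z":-0.005},{"x":0.03,"y":-0.027,"z":-0.005},{"x":0.03,"y":-0.027,"z":-0.005},{"x":0.03,"y":-0.027,"z":-0.005},{"x":0.03,"y":-0.027,"z":-0.005},{"x":0.03,"y":-0.027,"z":-0.005},{"x":0.03,"y":-0.027,"z":-0.005},{"x":0.03,"y":-0.027,"z":-0.005},{"x":0.03,"y":-0.027,"z":-0.005}], force=60)

```text
validation failed for argument at $.de...
```

jog_arm(deltas=[{"x":0.024,"y":-0.02},{"x":0.02,"y":-0.02},{"x":0},{"x":0},{"x":0}])

```text
validation failed for argument at $.de...
```

Run:
```python
from h import *
c=snap('wrist'); cv2.imwrite('pics/w1.png',cv2.resize(c['pixels'],(800,600),interpolation=cv2.INTER_CUBIC))
print(state()['tcp_pos'],state()['ee_rot'])
```

```text
[ 0.18398084 -0.57066217  0.23847793] [-7.18025479e-04  9.87871370e-01  1.55272783e-01 -6.33682932e-05]
```

View pics/w1.png

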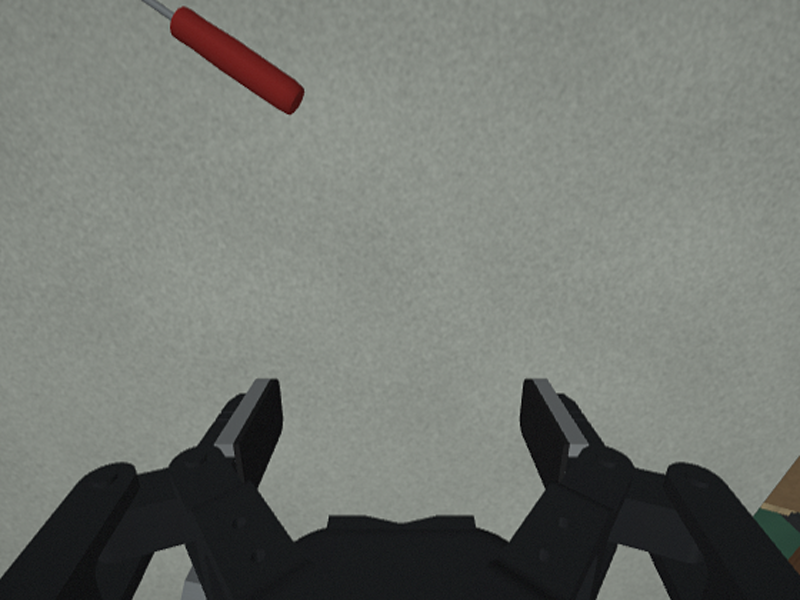

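The jog was refused, so the arm has not moved. The wrist view shows the jaws at the bottom and looks ahead along tool +x. Rows probably need all seven keys.

jog_arm(deltas=[{"claw":1,"x":0.03,"y":-0.027,"z":-0.005,"rx":0,"ry":0,"rz":0},{"claw":1,"x":0.03,"y":-0.027,"z":-0.005,"rx":0,"ry":0,"rz":0},{"claw":1,"x":0.03,"y":-0.027,"z":-0.005,"rx":0,"ry":0,"rz":0},{"claw":1,"x":0.03,"y":-0.027,"z":-0.005,"rx":0,"ry":0,"rz":0},{"claw":1,"x":0.03,"y":-0.027,"z":-0.005,"rx":0,"ry":0,"rz":0},{"claw":1,"x":0.03,"y":-0.027,"z":-0.005,"rx":0,"ry":0,"rz":0},{"claw":1,"x":0.03,"y":-0.027,"z":-0.005,"rx":0,"ry":0,"rz":0},{"claw":1,"x":0.03,"y":-0.027,"z":-0.005,"rx":0,"ry":0,"rz":0},{"claw":1,"x":0.03,"y":-0.027,"z":-0.005,"rx":0,"ry":0,"rz":0},{"claw":1,"x":0.03,"y":-0.027,"z":-0.005,"rx":0,"ry":0,"rz":0},{"claw":1,"x":0.03,"y":-0.027,"z":-0.005,"rx":0,"ry":0,"rz":0}], force=60)

```text
t: 1.07
tcp_pos: [0.4075, -0.1852, 0.2945]
ee_rot: [0.0, 0.988, 0.155, 0.0]
wrist_force: [1.2, -0.8, -0.5]
width: 0.0851
grip_force: 0.0
```

Run:
```python
from h import *
s=state();print(s['t'],s['tcp_pos'],s['ee_rot'])
```

```text
1.0667 [ 0.40747449 -0.18523247  0.29449421] [9.18767510e-05 9.87891438e-01 1.55146657e-01 1.14175886e-04]
```

Run:
```python
from h import *
c=snap('wrist'); cv2.imwrite('pics/w2.png',cv2.resize(c['pixels'],(800,600),interpolation=cv2.INTER_CUBIC))
s=state();print(s['t'],s['tcp_pos'])
```

```text
1.1167 [ 0.41093919 -0.17933722  0.29569875]
```

View pics/w2.png

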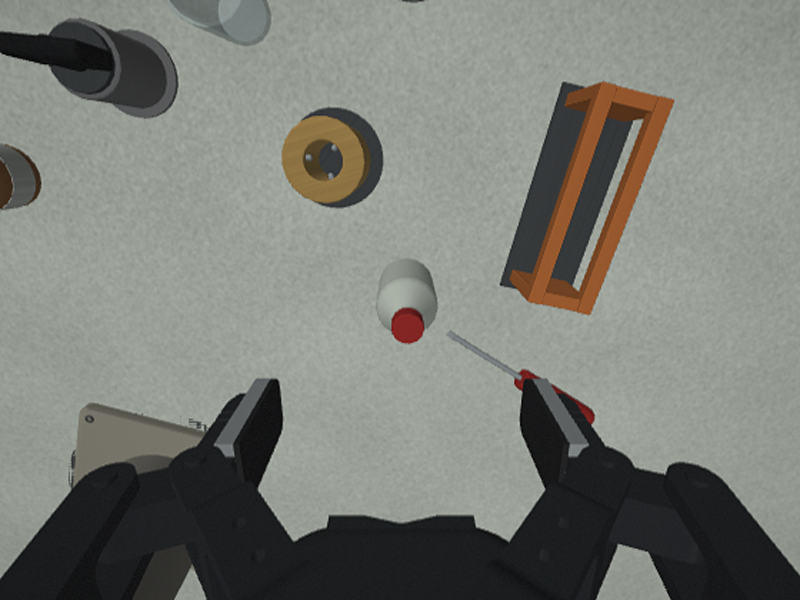

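Wrist view: the nut mouth is at (323,159) with pegs at about (309,157), (333,147) and (332,176). The orange rack is at right, (605,200), and the bottle cap at (407,325). Now I refine from this view.

Run:
```python
from h import *
c=load('wrist'); W=cloud(c); img=c['pixels'].astype(int)
R=cv2.Rodrigues(np.array(c['rvec'],float))[0]; o=-R.T@np.array(c['tvec']).ravel()
print('cam',o)
def ray(u,v,z):
    d=R.T@np.array([(u-c['cx'])/c['fx'],(v-c['cy'])/c['fy'],1]); return o+d*(z-o[2])/d[2]
def rect(P,name):
    (cx,cy),(w,h),a=cv2.minAreaRect(P[:,:2].astype(np.float32))
    if w<h:w,h,a=h,w,a+90
    print(name,len(P),np.round([np.median(P[:,2]),cx,cy,w,h,(a+90)%180-90],4))
sub=lambda x0,x1,y0,y1,zl,zh:(W[...,0]>x0)&(W[...,0]<x1)&(W[...,1]>y0)&(W[...,1]<y1)&(W[...,2]>zl)&(W[...,2]<zh)
m=sub(.41,.52,-.15,-.05,.067,.08); rect(W[m],'nut'); N=W[m].mean(0)
m=sub(.38,.62,-.42,-.24,.066,.08)&(img[...,2]>img[...,0]+50); rect(W[m],'orange')
m=sub(.43,.52,.04,.14,.106,.13); rect(W[m],'wC')
# pegs: bright grey pixels inside the bore
cv2.imwrite('pics/peg.png',cv2.resize(c['pixels'][80:145,193:258],(600,600),interpolation=cv2.INTER_CUBIC))
cN=cv2.minAreaRect(W[sub(.41,.52,-.15,-.05,.067,.08)][:,:2].astype(np.float32))[0]
for u,v in [(309,157),(333,147),(332,176)]:
    p=ray(u*.7,v*.7,.062); d=p[:2]-cN; print(p,np.hypot(*d),np.degrees(np.arctan2(d[1],d[0])))
t=load('top'); Wt=cloud(t)
for n,x,y in [('A',.6507,.1186),('B',.6415,-.1186),('C',.476,.0903)]:
    m=(np.hypot(Wt[...,0]-x,Wt[...,1]-y)<.04)&(Wt[...,2]>.104)&(Wt[...,2]<.125); P=Wt[m][:,:2]
    w,v=np.linalg.eigh(np.cov(P.T)); print(n,'PCA ang',np.degrees(np.arctan2(v[1,1],v[0,1])))
```

```text
cam [ 0.48768478 -0.15930779  0.42935205]
nut 2207 [ 7.21000e-02  4.62000e-01 -1.01500e-01  6.66000e-02  6.64000e-02
 -7.08494e+01]
orange 4539 [ 0.0718  0.4949 -0.328   0.1836  0.0613  5.3814]
wC 1028 [ 1.13700e-01  4.76900e-01  8.85000e-02  5.37000e-02  1.77000e-02
 -8.24128e+01]
[ 0.45991099 -0.08829774  0.062     ] 0.013399160785027743 99.00024916571675
[ 0.47358782 -0.10524851  0.062     ] 0.012162451718584464 -17.792945282973225
[ 0.45105201 -0.11035428  0.062     ] 0.014065863881534049 -141.15491329412933
A PCA ang 149.4785923252673
B PCA ang 162.55346467213258
C PCA ang 101.92401851589175
```

View pics/peg.png

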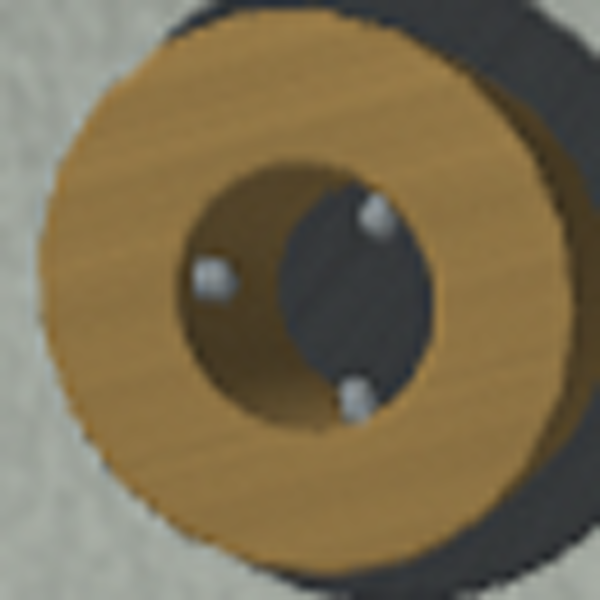

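Pegs lie at about 100° mod 120° and the nut centre is (0.462, -0.101). I go to the screw at (0.4765, 0.089) first, since it is nearest.

jog_arm(deltas=[{"claw":1,"x":0.018,"y":-0.0295,"z":0,"rx":0,"ry":0,"rz":0},{"claw":1,"x":0.018,"y":-0.0295,"z":0,"rx":0,"ry":0,"rz":0},{"claw":1,"x":0.018,"y":-0.0295,"z":0,"rx":0,"ry":0,"rz":0},{"claw":1,"x":0.018,"y":-0.0295,"z":0,"rx":0,"ry":0,"rz":0},{"claw":1,"x":0.018,"y":-0.0295,"z":0,"rx":0,"ry":0,"rz":0},{"claw":1,"x":0.018,"y":-0.0295,"z":0,"rx":0,"ry":0,"rz":0},{"claw":1,"x":0.018,"y":-0.0295,"z":0,"rx":0,"ry":0,"rz":0},{"claw":1,"x":0.018,"y":-0.0295,"z":0,"rx":0,"ry":0,"rz":0}])

```text
t: 1.78
tcp_pos: [0.4717, 0.0832, 0.2941]
ee_rot: [0.0, 0.988, 0.155, -0.0]
wrist_force: [0.7, -0.4, -0.3]
width: 0.0853
grip_force: 0.0
```

jog_arm(deltas=[{"claw":1,"x":0,"y":0,"z":0.012,"rx":0,"ry":0,"rz":-6.7},{"claw":1,"x":0,"y":0,"z":0.012,"rx":0,"ry":0,"rz":-6.7},{"claw":1,"x":0,"y":0,"z":0.012,"rx":0,"ry":0,"rz":-6.7},{"claw":1,"x":0,"y":0,"z":0.012,"rx":0,"ry":0,"rz":-6.7},{"claw":1,"x":0,"y":0,"z":0.012,"rx":0,"ry":0,"rz":-6.7},{"claw":1,"x":0,"y":0,"z":0.012,"rx":0,"ry":0,"rz":-6.7},{"claw":1,"x":0,"y":0,"z":0.012,"rx":0,"ry":0,"rz":-6.7},{"claw":1,"x":0,"y":0,"z":0.012,"rx":0,"ry":0,"rz":-6.7},{"claw":1,"x":0,"y":0,"z":0.012,"rx":0,"ry":0,"rz":-6.7},{"claw":1,"x":0,"y":0,"z":0.012,"rx":0,"ry":0,"rz":-6.7},{"claw":1,"x":0,"y":0,"z":0.012,"rx":0,"ry":0,"rz":-6.7},{"claw":1,"x":0,"y":0,"z":0.012,"rx":0,"ry":0,"rz":-6.7}])

```text
t: 2.78
tcp_pos: [0.4715, 0.0814, 0.1494]
ee_rot: [-0.0, 0.652, 0.758, -0.0]
wrist_force: [0.6, 0.7, -0.1]
width: 0.0855
grip_force: 0.0
```

jog_arm(deltas=[{"claw":1,"x":0,"y":0,"z":0,"rx":0,"ry":0,"rz":0},{"claw":1,"x":0,"y":0,"z":0,"rx":0,"ry":0,"rz":0}])

```text
t: 2.95
tcp_pos: [0.471, 0.0814, 0.1496]
ee_rot: [-0.001, 0.656, 0.755, -0.001]
wrist_force: [-0.6, 0.6, -0.3]
width: 0.0857
grip_force: 0.0
```

```bash
cat >> h.py <<'E'
def psi(s=None):
    q=(s or state())['ee_rot']; w,x,y,z=q
    return np.degrees(np.arctan2(2*(x*y+w*z),1-2*(y*y+z*z)))
def st():
    s=state(); print('t %.2f'%s['t'],'tcp',np.round(s['tcp_pos'],4),'psi %.1f'%psi(s),'F',np.round(s['wrist_force'],1),'w %.4f g %.0f'%(s['width'],s['grip_force']),'j6 %.2f'%s['joint_positions'][5]); return s
def to(x,y,z=None,ps=None):
    s=st(); p=np.radians(psi(s)); d=np.array([x,y])-s['tcp_pos'][:2]
    print('tool dx %.4f dy %.4f'%(d@[np.cos(p),np.sin(p)],d@[np.sin(p),-np.cos(p)]), '' if z is None else 'dz %.4f'%(s['tcp_pos'][2]-z), '' if ps is None else 'rz %.1f'%(psi(s)-ps))
E
python3 - <<'E'
from h import *
to(.4765,.089,.09,98)
E
```

```text
t 2.95 tcp [0.471  0.0814 0.1496] psi 98.0 F [-0.6  0.6 -0.3] w 0.0857 g 0 j6 -0.08
tool dx 0.0067 dy 0.0065 dz 0.0596 rz 0.0
```

jog_arm(deltas=[{"claw":1,"x":0.0067,"y":0.0065,"z":0,"rx":0,"ry":0,"rz":0},{"claw":1,"x":0,"y":0,"z":0.02,"rx":0,"ry":0,"rz":0},{"claw":1,"x":0,"y":0,"z":0.02,"rx":0,"ry":0,"rz":0},{"claw":1,"x":0,"y":0,"z":0.0205,"rx":0,"ry":0,"rz":0},{"claw":1,"x":0,"y":0,"z":0,"rx":0,"ry":0,"rz":0},{"claw":-1,"x":0,"y":0,"z":0,"rx":0,"ry":0,"rz":0},{"claw":-1,"x":0,"y":0,"z":0,"rx":0,"ry":0,"rz":0},{"claw":-1,"x":0,"y":0,"z":0,"rx":0,"ry":0,"rz":0},{"claw":-1,"x":0,"y":0,"z":0,"rx":0,"ry":0,"rz":0},{"claw":-1,"x":0,"y":0,"z":0,"rx":0,"ry":0,"rz":0},{"claw":-1,"x":0,"y":0,"z":0,"rx":0,"ry":0,"rz":0},{"claw":-1,"x":0,"y":0,"z":0,"rx":0,"ry":0,"rz":0}], force=60)

```text
t: 3.95
tcp_pos: [0.4778, 0.0893, 0.0907]
ee_rot: [0.0, 0.654, 0.756, 0.001]
wrist_force: [-1.5, 0.8, 5.5]
width: 0.0133
grip_force: 59.4
```

Run:
```python
from h import *
st()
```

```text
t 3.95 tcp [0.4778 0.0893 0.0907] psi 98.3 F [-1.5  0.8  5.5] w 0.0133 g 59 j6 -0.06
```

jog_arm(deltas=[{"claw":-1,"x":0,"y":0,"z":-0.02,"rx":0,"ry":0,"rz":0},{"claw":-1,"x":0,"y":0,"z":-0.04,"rx":0,"ry":0,"rz":0},{"claw":-1,"x":0,"y":0,"z":-0.04,"rx":0,"ry":0,"rz":0},{"claw":-1,"x":-0.0311,"y":-0.0069,"z":-0.02,"rx":0,"ry":0,"rz":0},{"claw":-1,"x":-0.0311,"y":-0.0069,"z":0,"rx":0,"ry":0,"rz":0},{"claw":-1,"x":-0.0311,"y":-0.0069,"z":0,"rx":0,"ry":0,"rz":0},{"claw":-1,"x":-0.0311,"y":-0.0069,"z":0,"rx":0,"ry":0,"rz":0},{"claw":-1,"x":-0.0311,"y":-0.0069,"z":0,"rx":0,"ry":0,"rz":0},{"claw":-1,"x":-0.0311,"y":-0.0069,"z":0.01,"rx":0,"ry":0,"rz":0},{"claw":-1,"x":0,"y":0,"z":0.02,"rx":0,"ry":0,"rz":-1.7},{"claw":-1,"x":0,"y":0,"z":0,"rx":0,"ry":0,"rz":0},{"claw":-1,"x":0,"y":0,"z":0,"rx":0,"ry":0,"rz":0}])

```text
t: 4.95
tcp_pos: [0.4616, -0.101, 0.1783]
ee_rot: [-0.002, 0.644, 0.765, -0.001]
wrist_force: [-0.4, 0.3, -2.3]
width: 0.0131
grip_force: 59.0
```

Run:
```python
from h import *
to(.462,-.101,.165,100)
c=snap('scene'); cv2.imwrite('pics/s1.png',cv2.resize(c['pixels'][150:300,130:330],(800,600),interpolation=cv2.INTER_CUBIC))
W=cloud(c); im=c['pixels'].sum(-1)
v,u=np.where((np.hypot(W[...,0]-.462,W[...,1]+.101)<.03)&(W[...,2]>.085)); print(u.min(),u.max(),v.min(),v.max())
```

```text
t 4.95 tcp [ 0.4616 -0.101   0.1783] psi 99.9 F [-0.4  0.3 -2.3] w 0.0131 g 59 j6 -0.50
tool dx -0.0000 dy 0.0004 dz 0.0133 rz -0.1
177 219 102 217
```

View pics/s1.png

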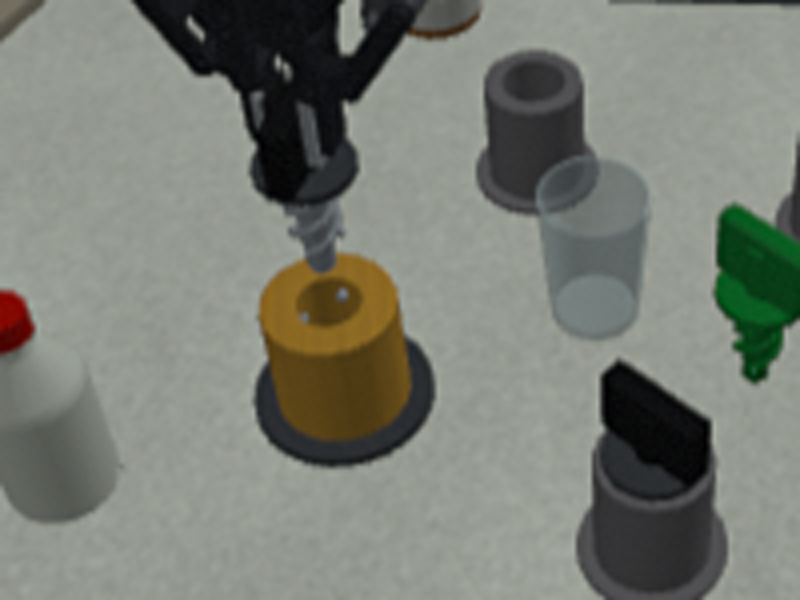

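The screw hangs upright with its tip at crop pixel (322,270), centred above the nut bore at (332,300). Now I lower it.

jog_arm(deltas=[{"claw":-1,"x":0,"y":0.0004,"z":0.012,"rx":0,"ry":0,"rz":0},{"claw":-1,"x":0,"y":0,"z":0.012,"rx":0,"ry":0,"rz":0},{"claw":-1,"x":0,"y":0,"z":0.01,"rx":0,"ry":0,"rz":0},{"claw":-1,"x":0,"y":0,"z":0.01,"rx":0,"ry":0,"rz":0},{"claw":-1,"x":0,"y":0,"z":0.002,"rx":0,"ry":0,"rz":0},{"claw":-1,"x":0,"y":0,"z":0.001,"rx":0,"ry":0,"rz":0},{"claw":-1,"x":0,"y":0,"z":0,"rx":0,"ry":0,"rz":0}])

```text
t: 5.58
tcp_pos: [0.4633, -0.1012, 0.1325]
ee_rot: [-0.0, 0.643, 0.766, -0.0]
wrist_force: [0.9, -0.1, -2.8]
width: 0.0132
grip_force: 59.0
```

jog_arm(deltas=[{"claw":-1,"x":0,"y":0,"z":0.0015,"rx":0,"ry":0,"rz":0},{"claw":-1,"x":0,"y":0,"z":0.0015,"rx":0,"ry":0,"rz":0},{"claw":-1,"x":0,"y":0,"z":0,"rx":0,"ry":0,"rz":0}])

```text
t: 5.83
tcp_pos: [0.4636, -0.1014, 0.13]
ee_rot: [0.0, 0.643, 0.766, 0.0]
wrist_force: [-0.1, 0.1, -2.0]
width: 0.0132
grip_force: 59.2
```

jog_arm(deltas=[{"claw":-1,"x":0,"y":0,"z":0.0015,"rx":0,"ry":0,"rz":0},{"claw":-1,"x":0,"y":0,"z":0.0015,"rx":0,"ry":0,"rz":0},{"claw":-1,"x":0,"y":0,"z":0,"rx":0,"ry":0,"rz":0}])

```text
t: 6.08
tcp_pos: [0.4633, -0.1013, 0.1265]
ee_rot: [-0.0, 0.643, 0.766, -0.0]
wrist_force: [-0.4, 0.0, -3.3]
width: 0.0135
grip_force: 59.2
```

jog_arm(deltas=[{"claw":-1,"x":0,"y":0,"z":0.001,"rx":0,"ry":0,"rz":0},{"claw":-1,"x":0,"y":0,"z":0.001,"rx":0,"ry":0,"rz":0},{"claw":-1,"x":0,"y":0,"z":0,"rx":0,"ry":0,"rz":0}])

```text
t: 6.33
tcp_pos: [0.4633, -0.1014, 0.1246]
ee_rot: [-0.0, 0.643, 0.766, -0.0]
wrist_force: [-0.8, 0.5, -2.5]
width: 0.0128
grip_force: 59.2
```

jog_arm(deltas=[{"claw":-1,"x":0,"y":0,"z":0.001,"rx":0,"ry":0,"rz":0},{"claw":-1,"x":0,"y":0,"z":0.001,"rx":0,"ry":0,"rz":0},{"claw":-1,"x":0,"y":0,"z":0,"rx":0,"ry":0,"rz":0}])

```text
t: 6.58
tcp_pos: [0.4637, -0.1015, 0.1238]
ee_rot: [0.0, 0.643, 0.766, -0.0]
wrist_force: [-4.5, 0.4, 7.1]
width: 0.013
grip_force: 60.7
```

Landed at 30.7 mm, which is mid-way as intended. Now I try it clockwise.

jog_arm(deltas=[{"claw":-1,"x":0,"y":0,"z":0,"rx":0,"ry":0,"rz":5},{"claw":-1,"x":0,"y":0,"z":0,"rx":0,"ry":0,"rz":5},{"claw":-1,"x":0,"y":0,"z":0,"rx":0,"ry":0,"rz":5},{"claw":-1,"x":0,"y":0,"z":0,"rx":0,"ry":0,"rz":0}])

```text
t: 6.92
tcp_pos: [0.4634, -0.1014, 0.1229]
ee_rot: [0.0, 0.739, 0.674, -0.0]
wrist_force: [-1.4, -0.7, 0.1]
width: 0.013
grip_force: 59.4
```

jog_arm(deltas=[{"claw":-1,"x":0,"y":0,"z":0.0008,"rx":0,"ry":0,"rz":6},{"claw":-1,"x":0,"y":0,"z":0.0008,"rx":0,"ry":0,"rz":6},{"claw":-1,"x":0,"y":0,"z":0.0008,"rx":0,"ry":0,"rz":6},{"claw":-1,"x":0,"y":0,"z":0.0008,"rx":0,"ry":0,"rz":6},{"claw":-1,"x":0,"y":0,"z":0.0008,"rx":0,"ry":0,"rz":6},{"claw":-1,"x":0,"y":0,"z":0.0008,"rx":0,"ry":0,"rz":6},{"claw":-1,"x":0,"y":0,"z":0.0008,"rx":0,"ry":0,"rz":6},{"claw":-1,"x":0,"y":0,"z":0.0008,"rx":0,"ry":0,"rz":6}])

```text
t: 7.58
tcp_pos: [0.4632, -0.1012, 0.1168]
ee_rot: [-0.0, 0.949, 0.316, -0.0]
wrist_force: [-5.4, 1.9, 6.1]
width: 0.0133
grip_force: 60.5
```

Run:
```python
from h import *
st()
```

```text
t 7.58 tcp [ 0.4632 -0.1012  0.1168] psi 36.9 F [-5.4  1.9  6.1] w 0.0133 g 60 j6 0.60
```

Right-handed: it sank 7 mm in 63°. A bit further, then back out and lift.

jog_arm(deltas=[{"claw":-1,"x":0,"y":0,"z":0.0008,"rx":0,"ry":0,"rz":6.5},{"claw":-1,"x":0,"y":0,"z":0.0008,"rx":0,"ry":0,"rz":6.5},{"claw":-1,"x":0,"y":0,"z":0.0007,"rx":0,"ry":0,"rz":6.5},{"claw":-1,"x":0,"y":0,"z":0.0007,"rx":0,"ry":0,"rz":6.5},{"claw":-1,"x":0,"y":0,"z":0,"rx":0,"ry":0,"rz":0},{"claw":-1,"x":0,"y":0,"z":-0.002,"rx":0,"ry":0,"rz":0}])

```text
t: 8.08
tcp_pos: [0.463, -0.1014, 0.1149]
ee_rot: [-0.0, 0.995, 0.098, -0.0]
wrist_force: [-1.2, 0.5, -4.2]
width: 0.013
grip_force: 59.0
```

jog_arm(deltas=[{"claw":-1,"x":0,"y":0,"z":-0.0009,"rx":0,"ry":0,"rz":-7},{"claw":-1,"x":0,"y":0,"z":-0.0008,"rx":0,"ry":0,"rz":-7},{"claw":-1,"x":0,"y":0,"z":-0.0008,"rx":0,"ry":0,"rz":-7},{"claw":-1,"x":0,"y":0,"z":-0.0008,"rx":0,"ry":0,"rz":-7},{"claw":-1,"x":0,"y":0,"z":-0.0008,"rx":0,"ry":0,"rz":-7},{"claw":-1,"x":0,"y":0,"z":-0.0008,"rx":0,"ry":0,"rz":-7},{"claw":-1,"x":0,"y":0,"z":-0.0008,"rx":0,"ry":0,"rz":-7},{"claw":-1,"x":0,"y":0,"z":-0.0008,"rx":0,"ry":0,"rz":-7},{"claw":-1,"x":0,"y":0,"z":-0.0008,"rx":0,"ry":0,"rz":-7},{"claw":-1,"x":0,"y":0,"z":-0.0008,"rx":0,"ry":0,"rz":-7},{"claw":-1,"x":0,"y":0,"z":-0.0008,"rx":0,"ry":0,"rz":-7},{"claw":-1,"x":0,"y":0,"z":-0.0008,"rx":0,"ry":0,"rz":-7}])

```text
t: 9.08
tcp_pos: [0.4635, -0.1013, 0.125]
ee_rot: [0.0, 0.672, 0.741, 0.0]
wrist_force: [-1.3, -0.4, -1.5]
width: 0.0132
grip_force: 59.1
```

jog_arm(deltas=[{"claw":-1,"x":0,"y":0,"z":-0.001,"rx":0,"ry":0,"rz":-5},{"claw":-1,"x":0,"y":0,"z":-0.002,"rx":0,"ry":0,"rz":0},{"claw":-1,"x":0,"y":0,"z":0,"rx":0,"ry":0,"rz":0}])

```text
t: 9.33
tcp_pos: [0.4637, -0.1013, 0.1284]
ee_rot: [0.0, 0.643, 0.766, 0.0]
wrist_force: [-0.4, 0.2, -2.2]
width: 0.0132
grip_force: 59.1
```

Run:
```python
from h import *
st()
```

```text
t 9.33 tcp [ 0.4637 -0.1013  0.1284] psi 100.0 F [-0.4  0.2 -2.2] w 0.0132 g 59 j6 -0.50
```

jog_arm(deltas=[{"claw":-1,"x":0,"y":0,"z":-0.02,"rx":0,"ry":0,"rz":0},{"claw":-1,"x":0,"y":0,"z":-0.04,"rx":0,"ry":0,"rz":0},{"claw":-1,"x":0,"y":0,"z":-0.04,"rx":0,"ry":0,"rz":0},{"claw":-1,"x":0,"y":0,"z":-0.02,"rx":0,"ry":0,"rz":0},{"claw":-1,"x":0.0366,"y":0.0076,"z":0,"rx":0,"ry":0,"rz":0},{"claw":-1,"x":0.0366,"y":0.0076,"z":0,"rx":0,"ry":0,"rz":0},{"claw":-1,"x":0.0366,"y":0.0076,"z":0,"rx":0,"ry":0,"rz":0},{"claw":-1,"x":0.0366,"y":0.0076,"z":0,"rx":0,"ry":0,"rz":0},{"claw":-1,"x":0.0366,"y":0.0076,"z":0,"rx":0,"ry":0,"rz":0},{"claw":-1,"x":0.0366,"y":0.0076,"z":0,"rx":0,"ry":0,"rz":0},{"claw":-1,"x":0.0366,"y":0.0076,"z":0,"rx":0,"ry":0,"rz":0},{"claw":-1,"x":0.0366,"y":0.0076,"z":0,"rx":0,"ry":0,"rz":0}])

```text
t: 10.33
tcp_pos: [0.4725, 0.1997, 0.2483]
ee_rot: [0.0, 0.643, 0.765, 0.0]
wrist_force: [1.2, 0.1, -2.5]
width: 0.0132
grip_force: 59.1
```

jog_arm(deltas=[{"claw":-1,"x":0.0366,"y":0.0076,"z":0,"rx":0,"ry":0,"rz":0},{"claw":-1,"x":0.0366,"y":0.0076,"z":0,"rx":0,"ry":0,"rz":0},{"claw":-1,"x":0.0366,"y":0.0076,"z":0,"rx":0,"ry":0,"rz":0},{"claw":-1,"x":0,"y":0,"z":0.02,"rx":0,"ry":0,"rz":-6.1},{"claw":-1,"x":0,"y":0,"z":0.02,"rx":0,"ry":0,"rz":-6.1},{"claw":-1,"x":0,"y":0,"z":0.015,"rx":0,"ry":0,"rz":0},{"claw":-1,"x":0,"y":0,"z":0,"rx":0,"ry":0,"rz":0},{"claw":-1,"x":0,"y":0,"z":0,"rx":0,"ry":0,"rz":0}])

```text
t: 11.0
tcp_pos: [0.4754, 0.3095, 0.1921]
ee_rot: [-0.001, 0.559, 0.829, -0.001]
wrist_force: [-0.0, 0.1, -2.7]
width: 0.0131
grip_force: 59.2
```

Run:
```python
from h import *
to(.476,.309,.155,112.3)
```

```text
t 11.00 tcp [0.4754 0.3095 0.1921] psi 112.1 F [-0.   0.1 -2.7] w 0.0131 g 59 j6 0.10
tool dx -0.0006 dy 0.0003 dz 0.0371 rz -0.2
```

jog_arm(deltas=[{"claw":-1,"x":0,"y":0,"z":0.018,"rx":0,"ry":0,"rz":0},{"claw":-1,"x":0,"y":0,"z":0.018,"rx":0,"ry":0,"rz":0},{"claw":-1,"x":0,"y":0,"z":0.018,"rx":0,"ry":0,"rz":0},{"claw":-1,"x":0,"y":0,"z":0.018,"rx":0,"ry":0,"rz":0},{"claw":-1,"x":0,"y":0,"z":0.018,"rx":0,"ry":0,"rz":0},{"claw":-1,"x":0,"y":0,"z":0.004,"rx":0,"ry":0,"rz":0},{"claw":-1,"x":0,"y":0,"z":0.002,"rx":0,"ry":0,"rz":0},{"claw":-1,"x":0,"y":0,"z":0.002,"rx":0,"ry":0,"rz":0},{"claw":-1,"x":0,"y":0,"z":0,"rx":0,"ry":0,"rz":0}])

```text
t: 11.75
tcp_pos: [0.4772, 0.3101, 0.0967]
ee_rot: [0.001, 0.558, 0.83, 0.001]
wrist_force: [-0.2, 0.2, -1.8]
width: 0.0131
grip_force: 59.1
```

jog_arm(deltas=[{"claw":-1,"x":0,"y":0,"z":0.001,"rx":0,"ry":0,"rz":0},{"claw":-1,"x":0,"y":0,"z":0,"rx":0,"ry":0,"rz":0}])

```text
t: 11.92
tcp_pos: [0.4768, 0.31, 0.0952]
ee_rot: [0.0, 0.558, 0.83, 0.001]
wrist_force: [0.5, 0.3, -3.4]
width: 0.0129
grip_force: 59.2
```

jog_arm(deltas=[{"claw":-1,"x":0,"y":0,"z":0.0015,"rx":0,"ry":0,"rz":0},{"claw":-1,"x":0,"y":0,"z":0.001,"rx":0,"ry":0,"rz":0},{"claw":-1,"x":0,"y":0,"z":0,"rx":0,"ry":0,"rz":0}])

```text
t: 12.17
tcp_pos: [0.4766, 0.3099, 0.0928]
ee_rot: [0.0, 0.558, 0.83, 0.001]
wrist_force: [-2.5, -1.6, 4.7]
width: 0.0134
grip_force: 60.3
```

jog_arm(deltas=[{"claw":-0.2,"x":0,"y":0,"z":0,"rx":0,"ry":0,"rz":0},{"claw":-0.2,"x":0,"y":0,"z":0,"rx":0,"ry":0,"rz":0},{"claw":-0.2,"x":0,"y":0,"z":0,"rx":0,"ry":0,"rz":0},{"claw":-0.2,"x":0,"y":0,"z":0,"rx":0,"ry":0,"rz":0},{"claw":-0.2,"x":0,"y":0,"z":-0.03,"rx":0,"ry":0,"rz":0},{"claw":-0.2,"x":0,"y":0,"z":-0.04,"rx":0,"ry":0,"rz":0},{"claw":1,"x":0,"y":0,"z":-0.04,"rx":0,"ry":0,"rz":0},{"claw":1,"x":0,"y":0,"z":-0.04,"rx":0,"ry":0,"rz":0}])

```text
t: 12.83
tcp_pos: [0.4756, 0.3094, 0.2428]
ee_rot: [-0.0, 0.558, 0.83, -0.0]
wrist_force: [0.7, 1.1, 0.8]
width: 0.0572
grip_force: 0.0
```

Run:
```python
from h import *
to(.6507,.1186,.15,150)
c=snap('wrist');cv2.imwrite('pics/w3.png',cv2.resize(c['pixels'],(800,600),interpolation=cv2.INTER_CUBIC))
W=cloud(c)
m=(np.hypot(W[...,0]-.476,W[...,1]-.309)<.04)&(W[...,2]>.1)&(W[...,2]<.14); print(m.sum(), np.nanmean(W[m],0), np.nanmax(W[m][:,2]))
for n,w,z in[('wrist',c,0),('scene',snap('scene'),0)]:
  W=cloud(w)
  for nm,x,y in [('A',.6507,.1186),('B',.6415,-.1186),('C',.476,.309)]:
    m=(np.hypot(W[...,0]-x,W[...,1]-y)<.045)&(W[...,2]>.109)&(W[...,2]<.13); P=W[m]
    if len(P)>20:
        r=cv2.minAreaRect(P[:,:2].astype(np.float32)); print(n,nm,len(P),P.mean(0),r)
```

```text
t 12.83 tcp [0.4756 0.3094 0.2428] psi 112.2 F [0.7 1.1 0.8] w 0.0572 g 0 j6 0.10
tool dx -0.2427 dy 0.0902 dz 0.0928 rz -37.8
870 [0.47579397 0.31354468 0.11499416] 0.11798986322363786
wrist C 814 [0.47610113 0.31288317 0.11561414] ((0.47674623131752014, 0.31150832772254944), (0.015292689204216003, 0.05350065976381302), 22.71335792541504)
scene A 148 [0.65244646 0.11512926 0.11373418] ((0.6521759629249573, 0.11764857172966003), (0.015981022268533707, 0.05477403476834297), 59.0055046081543)
scene B 237 [ 0.64264537 -0.12312373  0.11391486] ((0.6416612863540649, -0.12145920842885971), (0.014374916441738605, 0.053396377712488174), 73.23799133300781)
scene C 76 [0.47868636 0.30455584 0.11567085] ((0.4766842722892761, 0.3101620078086853), (0.014950541779398918, 0.0561264231801033), 22.908145904541016)
```

View pics/w3.png

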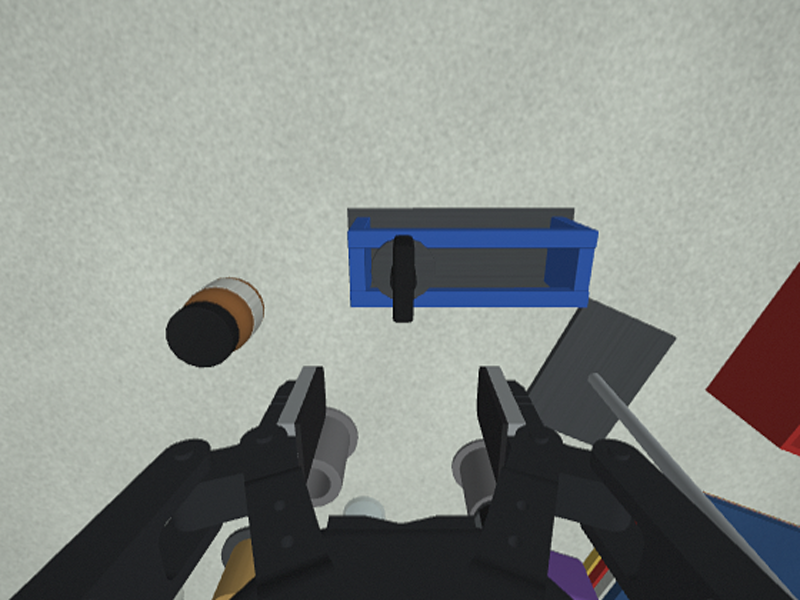

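The screw hangs upright in the blue rack at (403,278). Next is the screw at (0.651, 0.118).

jog_arm(deltas=[{"claw":1,"x":-0.0347,"y":0.0129,"z":0,"rx":0,"ry":0,"rz":0},{"claw":1,"x":-0.0347,"y":0.0129,"z":0,"rx":0,"ry":0,"rz":0},{"claw":1,"x":-0.0347,"y":0.0129,"z":0,"rx":0,"ry":0,"rz":0},{"claw":1,"x":-0.0347,"y":0.0129,"z":0,"rx":0,"ry":0,"rz":0},{"claw":1,"x":-0.0347,"y":0.0129,"z":0,"rx":0,"ry":0,"rz":0},{"claw":1,"x":-0.0347,"y":0.0129,"z":0,"rx":0,"ry":0,"rz":0},{"claw":1,"x":-0.0347,"y":0.0129,"z":0,"rx":0,"ry":0,"rz":0}])

```text
t: 13.52
tcp_pos: [0.6524, 0.1173, 0.2412]
ee_rot: [-0.0, 0.558, 0.83, 0.0]
wrist_force: [-0.5, 0.5, -0.5]
width: 0.0856
grip_force: 0.0
```

jog_arm(deltas=[{"claw":1,"x":0,"y":0,"z":0.0155,"rx":0,"ry":0,"rz":-6.3},{"claw":1,"x":0,"y":0,"z":0.0155,"rx":0,"ry":0,"rz":-6.3},{"claw":1,"x":0,"y":0,"z":0.0155,"rx":0,"ry":0,"rz":-6.3},{"claw":1,"x":0,"y":0,"z":0.0155,"rx":0,"ry":0,"rz":-6.3},{"claw":1,"x":0,"y":0,"z":0.0155,"rx":0,"ry":0,"rz":-6.3},{"claw":1,"x":0,"y":0,"z":0.0155,"rx":0,"ry":0,"rz":-6.3},{"claw":1,"x":0,"y":0,"z":0,"rx":0,"ry":0,"rz":0},{"claw":1,"x":0,"y":0,"z":0,"rx":0,"ry":0,"rz":0}])

```text
t: 14.18
tcp_pos: [0.6504, 0.1187, 0.1472]
ee_rot: [-0.001, 0.261, 0.965, -0.001]
wrist_force: [-0.3, -0.3, 0.4]
width: 0.0855
grip_force: 0.0
```

Run:
```python
from h import *
to(.6512,.1183,.0895,149.7)
```

```text
t 14.18 tcp [0.6504 0.1187 0.1472] psi 149.8 F [-0.3 -0.3  0.4] w 0.0855 g 0 j6 -0.94
tool dx -0.0009 dy 0.0001 dz 0.0577 rz 0.1
```

jog_arm(deltas=[{"claw":1,"x":-0.0009,"y":0,"z":0.019,"rx":0,"ry":0,"rz":0},{"claw":1,"x":0,"y":0,"z":0.019,"rx":0,"ry":0,"rz":0},{"claw":1,"x":0,"y":0,"z":0.019,"rx":0,"ry":0,"rz":0},{"claw":1,"x":0,"y":0,"z":0,"rx":0,"ry":0,"rz":0},{"claw":-1,"x":0,"y":0,"z":0,"rx":0,"ry":0,"rz":0},{"claw":-1,"x":0,"y":0,"z":0,"rx":0,"ry":0,"rz":0},{"claw":-1,"x":0,"y":0,"z":0,"rx":0,"ry":0,"rz":0},{"claw":-1,"x":0,"y":0,"z":0,"rx":0,"ry":0,"rz":0},{"claw":-1,"x":0,"y":0,"z":0,"rx":0,"ry":0,"rz":0},{"claw":-1,"x":0,"y":0,"z":0,"rx":0,"ry":0,"rz":0},{"claw":-1,"x":0,"y":0,"z":0,"rx":0,"ry":0,"rz":0}])

```text
t: 15.1
tcp_pos: [0.6528, 0.1184, 0.0927]
ee_rot: [0.001, 0.259, 0.966, 0.0]
wrist_force: [-1.3, -1.4, 4.5]
width: 0.0127
grip_force: 59.4
```

Run:
```python
from h import *
to(.4625,-.101,.17,100)
```

```text
t 15.10 tcp [0.6528 0.1184 0.0927] psi 150.0 F [-1.3 -1.4  4.5] w 0.0127 g 59 j6 -0.94
tool dx 0.0549 dy -0.2852 dz -0.0773 rz 50.0
```

jog_arm(deltas=[{"claw":-1,"x":0,"y":0,"z":-0.025,"rx":0,"ry":0,"rz":0},{"claw":-1,"x":0,"y":0,"z":-0.04,"rx":0,"ry":0,"rz":0},{"claw":-1,"x":0,"y":0,"z":-0.04,"rx":0,"ry":0,"rz":0},{"claw":-1,"x":0,"y":0,"z":-0.04,"rx":0,"ry":0,"rz":0},{"claw":-1,"x":0.0069,"y":-0.0357,"z":0,"rx":0,"ry":0,"rz":0},{"claw":-1,"x":0.0069,"y":-0.0357,"z":0,"rx":0,"ry":0,"rz":0},{"claw":-1,"x":0.0069,"y":-0.0357,"z":0,"rx":0,"ry":0,"rz":0},{"claw":-1,"x":0.0069,"y":-0.0357,"z":0,"rx":0,"ry":0,"rz":0},{"claw":-1,"x":0.0069,"y":-0.0357,"z":0,"rx":0,"ry":0,"rz":0},{"claw":-1,"x":0.0069,"y":-0.0357,"z":0,"rx":0,"ry":0,"rz":0},{"claw":-1,"x":0.0069,"y":-0.0357,"z":0,"rx":0,"ry":0,"rz":0},{"claw":-1,"x":0.0069,"y":-0.0357,"z":0,"rx":0,"ry":0,"rz":0}])

```text
t: 16.1
tcp_pos: [0.4597, -0.1021, 0.2361]
ee_rot: [-0.0, 0.259, 0.966, -0.0]
wrist_force: [0.5, -1.0, -2.1]
width: 0.0132
grip_force: 60.2
```

jog_arm(deltas=[{"claw":-1,"x":0,"y":0,"z":0.009,"rx":0,"ry":0,"rz":7.15},{"claw":-1,"x":0,"y":0,"z":0.009,"rx":0,"ry":0,"rz":7.15},{"claw":-1,"x":0,"y":0,"z":0.009,"rx":0,"ry":0,"rz":7.15},{"claw":-1,"x":0,"y":0,"z":0.009,"rx":0,"ry":0,"rz":7.15},{"claw":-1,"x":0,"y":0,"z":0.009,"rx":0,"ry":0,"rz":7.15},{"claw":-1,"x":0,"y":0,"z":0.009,"rx":0,"ry":0,"rz":7.15},{"claw":-1,"x":0,"y":0,"z":0.009,"rx":0,"ry":0,"rz":7.15},{"claw":-1,"x":0,"y":0,"z":0,"rx":0,"ry":0,"rz":0},{"claw":-1,"x":0,"y":0,"z":0,"rx":0,"ry":0,"rz":0}])

```text
t: 16.85
tcp_pos: [0.4607, -0.101, 0.1729]
ee_rot: [-0.001, 0.642, 0.767, -0.0]
wrist_force: [-0.4, 0.4, -2.0]
width: 0.013
grip_force: 60.4
```

Run:
```python
from h import *
to(.4625,-.101,.135,100)
```

```text
t 16.85 tcp [ 0.4607 -0.101   0.1729] psi 100.1 F [-0.4  0.4 -2. ] w 0.0130 g 60 j6 -0.50
tool dx -0.0003 dy 0.0018 dz 0.0379 rz 0.1
```

jog_arm(deltas=[{"claw":-1,"x":0,"y":0.0018,"z":0.006,"rx":0,"ry":0,"rz":0},{"claw":-1,"x":0,"y":0,"z":0.012,"rx":0,"ry":0,"rz":0},{"claw":-1,"x":0,"y":0,"z":0.012,"rx":0,"ry":0,"rz":0},{"claw":-1,"x":0,"y":0,"z":0.005,"rx":0,"ry":0,"rz":0},{"claw":-1,"x":0,"y":0,"z":0.0015,"rx":0,"ry":0,"rz":0},{"claw":-1,"x":0,"y":0,"z":0.0015,"rx":0,"ry":0,"rz":0},{"claw":-1,"x":0,"y":0,"z":0.0015,"rx":0,"ry":0,"rz":0},{"claw":-1,"x":0,"y":0,"z":0,"rx":0,"ry":0,"rz":0}])

```text
t: 17.52
tcp_pos: [0.4633, -0.101, 0.1342]
ee_rot: [0.0, 0.643, 0.766, 0.0]
wrist_force: [-0.7, -0.5, -1.7]
width: 0.0131
grip_force: 60.4
```

jog_arm(deltas=[{"claw":-1,"x":0,"y":0,"z":0.0015,"rx":0,"ry":0,"rz":0},{"claw":-1,"x":0,"y":0,"z":0.001,"rx":0,"ry":0,"rz":0},{"claw":-1,"x":0,"y":0,"z":0,"rx":0,"ry":0,"rz":0}])

```text
t: 17.77
tcp_pos: [0.4632, -0.101, 0.1316]
ee_rot: [0.0, 0.643, 0.766, 0.0]
wrist_force: [-0.4, -1.0, -2.1]
width: 0.0131
grip_force: 60.4
```

jog_arm(deltas=[{"claw":-1,"x":0,"y":0,"z":0.0015,"rx":0,"ry":0,"rz":0},{"claw":-1,"x":0,"y":0,"z":0.0015,"rx":0,"ry":0,"rz":0},{"claw":-1,"x":0,"y":0,"z":0.001,"rx":0,"ry":0,"rz":0},{"claw":-1,"x":0,"y":0,"z":0,"rx":0,"ry":0,"rz":0}])

```text
t: 18.1
tcp_pos: [0.4642, -0.1014, 0.1299]
ee_rot: [0.001, 0.643, 0.766, 0.0]
wrist_force: [-4.6, 0.1, 14.0]
width: 0.0131
grip_force: 62.8
```

jog_arm(deltas=[{"claw":-1,"x":0,"y":0,"z":0.001,"rx":0,"ry":0,"rz":0},{"claw":-1,"x":0,"y":0,"z":0.001,"rx":0,"ry":0,"rz":0},{"claw":-1,"x":0,"y":0,"z":0.001,"rx":0,"ry":0,"rz":0},{"claw":-1,"x":0,"y":0,"z":0,"rx":0,"ry":0,"rz":0}])

```text
t: 18.43
tcp_pos: [0.4647, -0.1017, 0.1293]
ee_rot: [0.002, 0.643, 0.766, 0.0]
wrist_force: [-13.5, 2.5, 33.1]
width: 0.0131
grip_force: 65.7
```

Landed early at about 26 mm with force rising, so a start is near a peg (the wing's other end). I back off, turn 60° and try again.

jog_arm(deltas=[{"claw":-1,"x":0,"y":0,"z":-0.008,"rx":0,"ry":0,"rz":0},{"claw":-1,"x":0,"y":0,"z":-0.008,"rx":0,"ry":0,"rz":6},{"claw":-1,"x":0,"y":0,"z":0,"rx":0,"ry":0,"rz":6},{"claw":-1,"x":0,"y":0,"z":0,"rx":0,"ry":0,"rz":6},{"claw":-1,"x":0,"y":0,"z":0,"rx":0,"ry":0,"rz":6},{"claw":-1,"x":0,"y":0,"z":0,"rx":0,"ry":0,"rz":6},{"claw":-1,"x":0,"y":0,"z":0,"rx":0,"ry":0,"rz":6},{"claw":-1,"x":0,"y":0,"z":0,"rx":0,"ry":0,"rz":6},{"claw":-1,"x":0,"y":0,"z":0,"rx":0,"ry":0,"rz":6},{"claw":-1,"x":0,"y":0,"z":0,"rx":0,"ry":0,"rz":6},{"claw":-1,"x":0,"y":0,"z":0,"rx":0,"ry":0,"rz":6},{"claw":-1,"x":0,"y":0,"z":0,"rx":0,"ry":0,"rz":0}])

```text
t: 19.43
tcp_pos: [0.4632, -0.101, 0.1405]
ee_rot: [-0.0, 0.941, 0.339, -0.0]
wrist_force: [0.3, -0.3, -3.4]
width: 0.0131
grip_force: 60.4
```

jog_arm(deltas=[{"claw":-1,"x":0,"y":0,"z":0.002,"rx":0,"ry":0,"rz":0},{"claw":-1,"x":0,"y":0,"z":0.002,"rx":0,"ry":0,"rz":0},{"claw":-1,"x":0,"y":0,"z":0.002,"rx":0,"ry":0,"rz":0},{"claw":-1,"x":0,"y":0,"z":0.002,"rx":0,"ry":0,"rz":0},{"claw":-1,"x":0,"y":0,"z":0.002,"rx":0,"ry":0,"rz":0},{"claw":-1,"x":0,"y":0,"z":0.001,"rx":0,"ry":0,"rz":0},{"claw":-1,"x":0,"y":0,"z":0.001,"rx":0,"ry":0,"rz":0},{"claw":-1,"x":0,"y":0,"z":0,"rx":0,"ry":0,"rz":0}])

```text
t: 20.1
tcp_pos: [0.4628, -0.1009, 0.1281]
ee_rot: [-0.0, 0.94, 0.341, -0.0]
wrist_force: [-2.0, -0.1, -2.0]
width: 0.0133
grip_force: 60.4
```

Run:
```python
from h import *
st()
```

```text
t 20.10 tcp [ 0.4628 -0.1009  0.1281] psi 39.9 F [-2.  -0.1 -2. ] w 0.0133 g 60 j6 0.55
```

jog_arm(deltas=[{"claw":-1,"x":0,"y":0,"z":0.001,"rx":0,"ry":0,"rz":0},{"claw":-1,"x":0,"y":0,"z":0.001,"rx":0,"ry":0,"rz":0},{"claw":-1,"x":0,"y":0,"z":0,"rx":0,"ry":0,"rz":0}])

```text
t: 20.35
tcp_pos: [0.4629, -0.101, 0.1263]
ee_rot: [-0.0, 0.94, 0.341, -0.0]
wrist_force: [-2.7, -1.9, -3.1]
width: 0.0131
grip_force: 60.4
```

jog_arm(deltas=[{"claw":-1,"x":0,"y":0,"z":0.001,"rx":0,"ry":0,"rz":0},{"claw":-1,"x":0,"y":0,"z":0.001,"rx":0,"ry":0,"rz":0},{"claw":-1,"x":0,"y":0,"z":0,"rx":0,"ry":0,"rz":0}])

```text
t: 20.6
tcp_pos: [0.4632, -0.1014, 0.1249]
ee_rot: [0.0, 0.94, 0.341, -0.0]
wrist_force: [-4.1, -3.0, 0.7]
width: 0.0128
grip_force: 60.9
```

Landed mid-way. Now I try it clockwise.

jog_arm(deltas=[{"claw":-1,"x":0,"y":0,"z":0.0005,"rx":0,"ry":0,"rz":5},{"claw":-1,"x":0,"y":0,"z":0,"rx":0,"ry":0,"rz":5},{"claw":-1,"x":0,"y":0,"z":0,"rx":0,"ry":0,"rz":5},{"claw":-1,"x":0,"y":0,"z":0,"rx":0,"ry":0,"rz":0}])

```text
t: 20.93
tcp_pos: [0.4636, -0.1017, 0.1256]
ee_rot: [0.001, 0.977, 0.213, 0.0]
wrist_force: [-8.3, -3.0, 10.1]
width: 0.0132
grip_force: 62.3
```

Forced up, so it looks left-handed. Confirm anticlockwise.

jog_arm(deltas=[{"claw":-1,"x":0,"y":0,"z":0,"rx":0,"ry":0,"rz":-7},{"claw":-1,"x":0,"y":0,"z":0,"rx":0,"ry":0,"rz":-7},{"claw":-1,"x":0,"y":0,"z":0,"rx":0,"ry":0,"rz":-7},{"claw":-1,"x":0,"y":0,"z":0.0008,"rx":0,"ry":0,"rz":-7},{"claw":-1,"x":0,"y":0,"z":0.0008,"rx":0,"ry":0,"rz":-7},{"claw":-1,"x":0,"y":0,"z":0.0008,"rx":0,"ry":0,"rz":-7},{"claw":-1,"x":0,"y":0,"z":0.0008,"rx":0,"ry":0,"rz":-7}])

```text
t: 21.52
tcp_pos: [0.4635, -0.1017, 0.1213]
ee_rot: [0.001, 0.797, 0.604, -0.0]
wrist_force: [-3.5, -3.8, 0.7]
width: 0.0128
grip_force: 60.9
```

jog_arm(deltas=[{"claw":-1,"x":0,"y":0,"z":0.0008,"rx":0,"ry":0,"rz":-7},{"claw":-1,"x":0,"y":0,"z":0.0008,"rx":0,"ry":0,"rz":-7},{"claw":-1,"x":0,"y":0,"z":0.0008,"rx":0,"ry":0,"rz":-7},{"claw":-1,"x":0,"y":0,"z":0.0008,"rx":0,"ry":0,"rz":-7},{"claw":-1,"x":0,"y":0,"z":0,"rx":0,"ry":0,"rz":0}])

```text
t: 21.93
tcp_pos: [0.4635, -0.1015, 0.1179]
ee_rot: [0.001, 0.628, 0.779, -0.0]
wrist_force: [-3.4, -3.9, 0.4]
width: 0.013
grip_force: 60.7
```

Run:
```python
from h import *
st()
```

```text
t 21.93 tcp [ 0.4635 -0.1015  0.1179] psi 102.3 F [-3.4 -3.9  0.4] w 0.0130 g 61 j6 -0.54
```

Left-handed: it sank 7 mm over 62° anticlockwise. A little further, then back out.

jog_arm(deltas=[{"claw":-1,"x":0,"y":0,"z":0.0008,"rx":0,"ry":0,"rz":-7},{"claw":-1,"x":0,"y":0,"z":0.0008,"rx":0,"ry":0,"rz":-7},{"claw":-1,"x":0,"y":0,"z":0.0008,"rx":0,"ry":0,"rz":-7},{"claw":-1,"x":0,"y":0,"z":0.0008,"rx":0,"ry":0,"rz":-7},{"claw":-1,"x":0,"y":0,"z":0,"rx":0,"ry":0,"rz":0},{"claw":-1,"x":0,"y":0,"z":-0.002,"rx":0,"ry":0,"rz":0}])

```text
t: 22.43
tcp_pos: [0.4633, -0.1008, 0.1163]
ee_rot: [0.0, 0.426, 0.905, 0.0]
wrist_force: [-0.2, 0.2, -2.0]
width: 0.0132
grip_force: 60.4
```

jog_arm(deltas=[{"claw":-1,"x":0,"y":0,"z":-0.0009,"rx":0,"ry":0,"rz":7},{"claw":-1,"x":0,"y":0,"z":-0.0008,"rx":0,"ry":0,"rz":7},{"claw":-1,"x":0,"y":0,"z":-0.0008,"rx":0,"ry":0,"rz":7},{"claw":-1,"x":0,"y":0,"z":-0.0008,"rx":0,"ry":0,"rz":7},{"claw":-1,"x":0,"y":0,"z":-0.0008,"rx":0,"ry":0,"rz":7},{"claw":-1,"x":0,"y":0,"z":-0.0008,"rx":0,"ry":0,"rz":7},{"claw":-1,"x":0,"y":0,"z":-0.0008,"rx":0,"ry":0,"rz":7},{"claw":-1,"x":0,"y":0,"z":-0.0008,"rx":0,"ry":0,"rz":7},{"claw":-1,"x":0,"y":0,"z":-0.0008,"rx":0,"ry":0,"rz":7},{"claw":-1,"x":0,"y":0,"z":-0.0008,"rx":0,"ry":0,"rz":7},{"claw":-1,"x":0,"y":0,"z":-0.0008,"rx":0,"ry":0,"rz":7},{"claw":-1,"x":0,"y":0,"z":-0.0008,"rx":0,"ry":0,"rz":7}])

```text
t: 23.43
tcp_pos: [0.4628, -0.1006, 0.1259]
ee_rot: [-0.001, 0.923, 0.384, -0.0]
wrist_force: [-2.1, 0.2, -2.1]
width: 0.0134
grip_force: 60.3
```

jog_arm(deltas=[{"claw":-1,"x":0,"y":0,"z":-0.001,"rx":0,"ry":0,"rz":6.5},{"claw":-1,"x":0,"y":0,"z":-0.002,"rx":0,"ry":0,"rz":0},{"claw":-1,"x":0,"y":0,"z":0,"rx":0,"ry":0,"rz":0}])

```text
t: 23.68
tcp_pos: [0.463, -0.1007, 0.1293]
ee_rot: [-0.0, 0.941, 0.337, -0.0]
wrist_force: [-3.6, 0.1, -1.4]
width: 0.013
grip_force: 60.5
```

Run:
```python
from h import *
x=.4949+.052*np.cos(np.radians(5.4)); y=-.3278+.052*np.sin(np.radians(5.4)); print(x,y, 2*.4949-x, -2*.3278-y)
to(2*.4949-x,-.6556-y,.17,5.4+90);
```

```text
0.5466692221593602 -0.32290636770743725 0.4431307778406398 -0.3326936322925627
t 23.68 tcp [ 0.463  -0.1007  0.1293] psi 39.4 F [-3.6  0.1 -1.4] w 0.0130 g 61 j6 0.56
tool dx -0.1625 dy 0.1667 dz -0.0407 rz -56.0
```

jog_arm(deltas=[{"claw":-1,"x":0,"y":0,"z":-0.01,"rx":0,"ry":0,"rz":0},{"claw":-1,"x":0,"y":0,"z":-0.03,"rx":0,"ry":0,"rz":0},{"claw":-1,"x":0,"y":0,"z":-0.04,"rx":0,"ry":0,"rz":0},{"claw":-1,"x":0,"y":0,"z":-0.035,"rx":0,"ry":0,"rz":0},{"claw":-1,"x":-0.0271,"y":0.0278,"z":0,"rx":0,"ry":0,"rz":0},{"claw":-1,"x":-0.0271,"y":0.0278,"z":0,"rx":0,"ry":0,"rz":0},{"claw":-1,"x":-0.0271,"y":0.0278,"z":0,"rx":0,"ry":0,"rz":0},{"claw":-1,"x":-0.0271,"y":0.0278,"z":0,"rx":0,"ry":0,"rz":0},{"claw":-1,"x":-0.0271,"y":0.0278,"z":0,"rx":0,"ry":0,"rz":0},{"claw":-1,"x":-0.0271,"y":0.0278,"z":0,"rx":0,"ry":0,"rz":0}])

```text
t: 24.52
tcp_pos: [0.4437, -0.3351, 0.2456]
ee_rot: [0.001, 0.941, 0.338, 0.001]
wrist_force: [0.6, -0.3, -2.1]
width: 0.0129
grip_force: 60.4
```

jog_arm(deltas=[{"claw":-1,"x":0,"y":0,"z":0.0075,"rx":0,"ry":0,"rz":-7},{"claw":-1,"x":0,"y":0,"z":0.0075,"rx":0,"ry":0,"rz":-7},{"claw":-1,"x":0,"y":0,"z":0.0075,"rx":0,"ry":0,"rz":-7},{"claw":-1,"x":0,"y":0,"z":0.0075,"rx":0,"ry":0,"rz":-7},{"claw":-1,"x":0,"y":0,"z":0.0075,"rx":0,"ry":0,"rz":-7},{"claw":-1,"x":0,"y":0,"z":0.0075,"rx":0,"ry":0,"rz":-7},{"claw":-1,"x":0,"y":0,"z":0.0075,"rx":0,"ry":0,"rz":-7},{"claw":-1,"x":0,"y":0,"z":0.0075,"rx":0,"ry":0,"rz":-7},{"claw":-1,"x":0,"y":0,"z":0,"rx":0,"ry":0,"rz":0},{"claw":-1,"x":0,"y":0,"z":0,"rx":0,"ry":0,"rz":0}])

```text
t: 25.35
tcp_pos: [0.4438, -0.3331, 0.1847]
ee_rot: [0.0, 0.674, 0.739, 0.0]
wrist_force: [0.4, 0.2, -1.6]
width: 0.0133
grip_force: 60.5
```

Run:
```python
from h import *
to(.443,-.3325,.0965,95.4)
```

```text
t 25.35 tcp [ 0.4438 -0.3331  0.1847] psi 95.2 F [ 0.4  0.2 -1.6] w 0.0133 g 61 j6 -0.83
tool dx 0.0006 dy -0.0007 dz 0.0882 rz -0.2
```

jog_arm(deltas=[{"claw":-1,"x":0.0006,"y":-0.0007,"z":0.016,"rx":0,"ry":0,"rz":0},{"claw":-1,"x":0,"y":0,"z":0.018,"rx":0,"ry":0,"rz":0},{"claw":-1,"x":0,"y":0,"z":0.018,"rx":0,"ry":0,"rz":0},{"claw":-1,"x":0,"y":0,"z":0.018,"rx":0,"ry":0,"rz":0},{"claw":-1,"x":0,"y":0,"z":0.01,"rx":0,"ry":0,"rz":0},{"claw":-1,"x":0,"y":0,"z":0.004,"rx":0,"ry":0,"rz":0},{"claw":-1,"x":0,"y":0,"z":0.003,"rx":0,"ry":0,"rz":0},{"claw":-1,"x":0,"y":0,"z":0.001,"rx":0,"ry":0,"rz":0},{"claw":-1,"x":0,"y":0,"z":0,"rx":0,"ry":0,"rz":0}])

```text
t: 26.1
tcp_pos: [0.4433, -0.3331, 0.0972]
ee_rot: [0.001, 0.673, 0.74, -0.0]
wrist_force: [-0.0, 0.8, -2.3]
width: 0.0131
grip_force: 60.6
```

jog_arm(deltas=[{"claw":-1,"x":0,"y":0,"z":0.0015,"rx":0,"ry":0,"rz":0},{"claw":-1,"x":0,"y":0,"z":0.001,"rx":0,"ry":0,"rz":0},{"claw":-1,"x":0,"y":0,"z":0,"rx":0,"ry":0,"rz":0}])

```text
t: 26.35
tcp_pos: [0.4433, -0.3331, 0.0946]
ee_rot: [0.001, 0.673, 0.74, -0.0]
wrist_force: [-0.0, -0.1, 0.6]
width: 0.0131
grip_force: 61.0
```

jog_arm(deltas=[{"claw":-0.2,"x":0,"y":0,"z":0,"rx":0,"ry":0,"rz":0},{"claw":-0.2,"x":0,"y":0,"z":0,"rx":0,"ry":0,"rz":0},{"claw":-0.2,"x":0,"y":0,"z":0,"rx":0,"ry":0,"rz":0},{"claw":-0.2,"x":0,"y":0,"z":0,"rx":0,"ry":0,"rz":0},{"claw":-0.2,"x":0,"y":0,"z":-0.03,"rx":0,"ry":0,"rz":0},{"claw":-0.2,"x":0,"y":0,"z":-0.04,"rx":0,"ry":0,"rz":0},{"claw":1,"x":0,"y":0,"z":-0.04,"rx":0,"ry":0,"rz":0},{"claw":1,"x":0,"y":0,"z":-0.03,"rx":0,"ry":0,"rz":0}])

```text
t: 27.02
tcp_pos: [0.4431, -0.3329, 0.2372]
ee_rot: [0.001, 0.673, 0.74, 0.0]
wrist_force: [0.8, -0.3, 1.1]
width: 0.0574
grip_force: 0.0
```

Run:
```python
from h import *
to(.6417,-.1195,.15,162)
c=snap('wrist');cv2.imwrite('pics/w4.png',c['pixels'])
W=cloud(c)
for nm,x,y in [('B',.6415,-.1186),('hung',.4433,-.333)]:
    m=(np.hypot(W[...,0]-x,W[...,1]-y)<.045)&(W[...,2]>.108)&(W[...,2]<.13); P=W[m]
    if len(P)>20: print(nm,len(P),P.mean(0),P[:,2].min(),P[:,2].max(),cv2.minAreaRect(P[:,:2].astype(np.float32)))
```

```text
t 27.02 tcp [ 0.4431 -0.3329  0.2372] psi 95.4 F [ 0.8 -0.3  1.1] w 0.0574 g 0 j6 -0.83
tool dx 0.1937 dy 0.2178 dz 0.0872 rz -66.6
hung 881 [ 0.44340372 -0.3295725   0.11543734] 0.10801904555196278 0.11806567761117087 ((0.4432443380355835, -0.3312273919582367), (0.016900058835744858, 0.05294051766395569), 5.750837326049805)
```

View pics/w4.png

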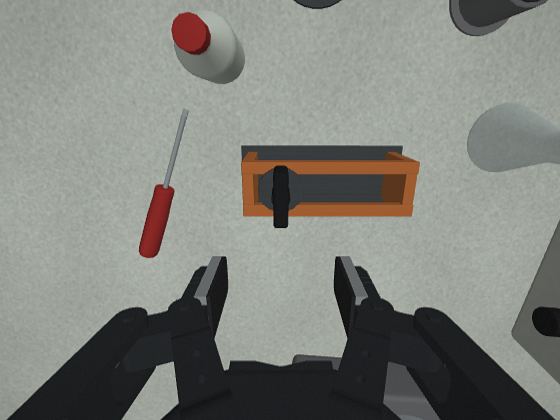

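The second screw hangs upright in the orange rack at (281,190). Third screw next.

jog_arm(deltas=[{"claw":1,"x":0.0242,"y":0.0272,"z":0,"rx":0,"ry":0,"rz":0},{"claw":1,"x":0.0242,"y":0.0272,"z":0,"rx":0,"ry":0,"rz":0},{"claw":1,"x":0.0242,"y":0.0272,"z":0,"rx":0,"ry":0,"rz":0},{"claw":1,"x":0.0242,"y":0.0272,"z":0,"rx":0,"ry":0,"rz":0},{"claw":1,"x":0.0242,"y":0.0272,"z":0,"rx":0,"ry":0,"rz":0},{"claw":1,"x":0.0242,"y":0.0272,"z":0,"rx":0,"ry":0,"rz":0},{"claw":1,"x":0.0242,"y":0.0272,"z":0,"rx":0,"ry":0,"rz":0},{"claw":1,"x":0.0242,"y":0.0272,"z":0,"rx":0,"ry":0,"rz":0}])

```text
t: 27.73
tcp_pos: [0.642, -0.1177, 0.2333]
ee_rot: [-0.0, 0.673, 0.74, -0.0]
wrist_force: [0.1, -0.6, 0.5]
width: 0.0852
grip_force: 0.0
```

jog_arm(deltas=[{"claw":1,"x":0,"y":0,"z":0.0088,"rx":0,"ry":0,"rz":-6.7},{"claw":1,"x":0,"y":0,"z":0.0088,"rx":0,"ry":0,"rz":-6.7},{"claw":1,"x":0,"y":0,"z":0.0088,"rx":0,"ry":0,"rz":-6.7},{"claw":1,"x":0,"y":0,"z":0.0088,"rx":0,"ry":0,"rz":-6.7},{"claw":1,"x":0,"y":0,"z":0.0088,"rx":0,"ry":0,"rz":-6.7},{"claw":1,"x":0,"y":0,"z":0.0088,"rx":0,"ry":0,"rz":-6.7},{"claw":1,"x":0,"y":0,"z":0.0088,"rx":0,"ry":0,"rz":-6.7},{"claw":1,"x":0,"y":0,"z":0.0088,"rx":0,"ry":0,"rz":-6.7},{"claw":1,"x":0,"y":0,"z":0.0088,"rx":0,"ry":0,"rz":-6.7},{"claw":1,"x":0,"y":0,"z":0.0088,"rx":0,"ry":0,"rz":-6.7},{"claw":1,"x":0,"y":0,"z":0,"rx":0,"ry":0,"rz":0},{"claw":1,"x":0,"y":0,"z":0,"rx":0,"ry":0,"rz":0}])

```text
t: 28.73
tcp_pos: [0.6405, -0.1191, 0.1447]
ee_rot: [-0.001, 0.155, 0.988, 0.0]
wrist_force: [0.3, -0.4, 0.2]
width: 0.0856
grip_force: 0.0
```

Run:
```python
from h import *
to(.6417,-.1195,.0895,162)
```

```text
t 28.73 tcp [ 0.6405 -0.1191  0.1447] psi 162.2 F [ 0.3 -0.4  0.2] w 0.0856 g 0 j6 -1.52
tool dx -0.0013 dy 0.0000 dz 0.0552 rz 0.2
```

jog_arm(deltas=[{"claw":1,"x":-0.0013,"y":0,"z":0.018,"rx":0,"ry":0,"rz":0},{"claw":1,"x":0,"y":0,"z":0.018,"rx":0,"ry":0,"rz":0},{"claw":1,"x":0,"y":0,"z":0.0185,"rx":0,"ry":0,"rz":0},{"claw":1,"x":0,"y":0,"z":0,"rx":0,"ry":0,"rz":0},{"claw":-1,"x":0,"y":0,"z":0,"rx":0,"ry":0,"rz":0},{"claw":-1,"x":0,"y":0,"z":0,"rx":0,"ry":0,"rz":0},{"claw":-1,"x":0,"y":0,"z":0,"rx":0,"ry":0,"rz":0},{"claw":-1,"x":0,"y":0,"z":0,"rx":0,"ry":0,"rz":0},{"claw":-1,"x":0,"y":0,"z":0,"rx":0,"ry":0,"rz":0},{"claw":-1,"x":0,"y":0,"z":0,"rx":0,"ry":0,"rz":0},{"claw":-1,"x":0,"y":0,"z":0,"rx":0,"ry":0,"rz":0}])

```text
t: 29.65
tcp_pos: [0.643, -0.1198, 0.0923]
ee_rot: [0.001, 0.153, 0.988, -0.0]
wrist_force: [-0.7, 0.3, 3.6]
width: 0.0132
grip_force: 59.6
```

Run:
```python
from h import *
to(.463,-.101,.17,100)
```

```text
t 29.65 tcp [ 0.643  -0.1198  0.0923] psi 162.4 F [-0.7  0.3  3.6] w 0.0132 g 60 j6 -1.53
tool dx 0.1773 dy -0.0365 dz -0.0777 rz 62.4
```

jog_arm(deltas=[{"claw":-1,"x":0,"y":0,"z":-0.025,"rx":0,"ry":0,"rz":0},{"claw":-1,"x":0,"y":0,"z":-0.04,"rx":0,"ry":0,"rz":0},{"claw":-1,"x":0,"y":0,"z":-0.04,"rx":0,"ry":0,"rz":0},{"claw":-1,"x":0,"y":0,"z":-0.04,"rx":0,"ry":0,"rz":0},{"claw":-1,"x":0.0355,"y":-0.0073,"z":0,"rx":0,"ry":0,"rz":0},{"claw":-1,"x":0.0355,"y":-0.0073,"z":0,"rx":0,"ry":0,"rz":0},{"claw":-1,"x":0.0355,"y":-0.0073,"z":0,"rx":0,"ry":0,"rz":0},{"claw":-1,"x":0.0355,"y":-0.0073,"z":0,"rx":0,"ry":0,"rz":0},{"claw":-1,"x":0.0355,"y":-0.0073,"z":0,"rx":0,"ry":0,"rz":0}])

```text
t: 30.4
tcp_pos: [0.4601, -0.1005, 0.2353]
ee_rot: [-0.001, 0.153, 0.988, 0.0]
wrist_force: [-0.1, 0.2, -0.8]
width: 0.0129
grip_force: 59.8
```

jog_arm(deltas=[{"claw":-1,"x":0,"y":0,"z":0.007,"rx":0,"ry":0,"rz":6.93},{"claw":-1,"x":0,"y":0,"z":0.007,"rx":0,"ry":0,"rz":6.93},{"claw":-1,"x":0,"y":0,"z":0.007,"rx":0,"ry":0,"rz":6.93},{"claw":-1,"x":0,"y":0,"z":0.007,"rx":0,"ry":0,"rz":6.93},{"claw":-1,"x":0,"y":0,"z":0.007,"rx":0,"ry":0,"rz":6.93},{"claw":-1,"x":0,"y":0,"z":0.007,"rx":0,"ry":0,"rz":6.93},{"claw":-1,"x":0,"y":0,"z":0.007,"rx":0,"ry":0,"rz":6.93},{"claw":-1,"x":0,"y":0,"z":0.007,"rx":0,"ry":0,"rz":6.93},{"claw":-1,"x":0,"y":0,"z":0.007,"rx":0,"ry":0,"rz":6.93},{"claw":-1,"x":0,"y":0,"z":0,"rx":0,"ry":0,"rz":0},{"claw":-1,"x":0,"y":0,"z":0,"rx":0,"ry":0,"rz":0}])

```text
t: 31.32
tcp_pos: [0.4615, -0.1006, 0.1726]
ee_rot: [-0.001, 0.641, 0.768, -0.0]
wrist_force: [-0.4, -0.5, -2.4]
width: 0.0128
grip_force: 59.7
```

Run:
```python
from h import *
to(.463,-.101,.136,100)
```

```text
t 31.32 tcp [ 0.4615 -0.1006  0.1726] psi 100.3 F [-0.4 -0.5 -2.4] w 0.0128 g 60 j6 -0.50
tool dx -0.0006 dy 0.0014 dz 0.0366 rz 0.3
```

jog_arm(deltas=[{"claw":-1,"x":-0.0005,"y":0.0012,"z":0.006,"rx":0,"ry":0,"rz":0.3},{"claw":-1,"x":0,"y":0,"z":0.012,"rx":0,"ry":0,"rz":0},{"claw":-1,"x":0,"y":0,"z":0.012,"rx":0,"ry":0,"rz":0},{"claw":-1,"x":0,"y":0,"z":0.005,"rx":0,"ry":0,"rz":0},{"claw":-1,"x":0,"y":0,"z":0.0015,"rx":0,"ry":0,"rz":0},{"claw":-1,"x":0,"y":0,"z":0.0015,"rx":0,"ry":0,"rz":0},{"claw":-1,"x":0,"y":0,"z":0.0015,"rx":0,"ry":0,"rz":0},{"claw":-1,"x":0,"y":0,"z":0,"rx":0,"ry":0,"rz":0}])

```text
t: 31.98
tcp_pos: [0.4633, -0.1012, 0.1336]
ee_rot: [-0.0, 0.644, 0.765, -0.0]
wrist_force: [-1.1, -1.0, -3.0]
width: 0.0132
grip_force: 59.8
```

jog_arm(deltas=[{"claw":-1,"x":0,"y":0,"z":0.0015,"rx":0,"ry":0,"rz":0},{"claw":-1,"x":0,"y":0,"z":0.0015,"rx":0,"ry":0,"rz":0},{"claw":-1,"x":0,"y":0,"z":0.001,"rx":0,"ry":0,"rz":0},{"claw":-1,"x":0,"y":0,"z":0,"rx":0,"ry":0,"rz":0}])

```text
t: 32.32
tcp_pos: [0.4636, -0.1013, 0.1302]
ee_rot: [0.0, 0.644, 0.765, 0.0]
wrist_force: [-2.3, -0.7, 2.7]
width: 0.0132
grip_force: 60.5
```

jog_arm(deltas=[{"claw":-1,"x":0,"y":0,"z":0.001,"rx":0,"ry":0,"rz":0},{"claw":-1,"x":0,"y":0,"z":0.001,"rx":0,"ry":0,"rz":0},{"claw":-1,"x":0,"y":0,"z":0,"rx":0,"ry":0,"rz":0}])

```text
t: 32.57
tcp_pos: [0.4639, -0.1015, 0.1296]
ee_rot: [0.001, 0.644, 0.765, 0.0]
wrist_force: [-6.6, -0.1, 13.5]
width: 0.0131
grip_force: 62.1
```

Again an early landing at about 26 mm. Back off and turn 60°.

jog_arm(deltas=[{"claw":-1,"x":0,"y":0,"z":-0.006,"rx":0,"ry":0,"rz":0},{"claw":-1,"x":0,"y":0,"z":-0.006,"rx":0,"ry":0,"rz":6},{"claw":-1,"x":0,"y":0,"z":0,"rx":0,"ry":0,"rz":6},{"claw":-1,"x":0,"y":0,"z":0,"rx":0,"ry":0,"rz":6},{"claw":-1,"x":0,"y":0,"z":0,"rx":0,"ry":0,"rz":6},{"claw":-1,"x":0,"y":0,"z":0,"rx":0,"ry":0,"rz":6},{"claw":-1,"x":0,"y":0,"z":0,"rx":0,"ry":0,"rz":6},{"claw":-1,"x":0,"y":0,"z":0,"rx":0,"ry":0,"rz":6},{"claw":-1,"x":0,"y":0,"z":0,"rx":0,"ry":0,"rz":6},{"claw":-1,"x":0,"y":0,"z":0,"rx":0,"ry":0,"rz":6},{"claw":-1,"x":0,"y":0,"z":0,"rx":0,"ry":0,"rz":6},{"claw":-1,"x":0,"y":0,"z":0,"rx":0,"ry":0,"rz":0}])

```text
t: 33.57
tcp_pos: [0.4636, -0.101, 0.1397]
ee_rot: [0.0, 0.941, 0.338, 0.0]
wrist_force: [-0.3, 0.3, -2.0]
width: 0.0132
grip_force: 59.7
```

jog_arm(deltas=[{"claw":-1,"x":0,"y":0,"z":0.002,"rx":0,"ry":0,"rz":0},{"claw":-1,"x":0,"y":0,"z":0.002,"rx":0,"ry":0,"rz":0},{"claw":-1,"x":0,"y":0,"z":0.002,"rx":0,"ry":0,"rz":0},{"claw":-1,"x":0,"y":0,"z":0.002,"rx":0,"ry":0,"rz":0},{"claw":-1,"x":0,"y":0,"z":0.001,"rx":0,"ry":0,"rz":0},{"claw":-1,"x":0,"y":0,"z":0.001,"rx":0,"ry":0,"rz":0},{"claw":-1,"x":0,"y":0,"z":0.001,"rx":0,"ry":0,"rz":0},{"claw":-1,"x":0,"y":0,"z":0,"rx":0,"ry":0,"rz":0}])

```text
t: 34.23
tcp_pos: [0.4631, -0.1011, 0.1283]
ee_rot: [-0.0, 0.94, 0.34, -0.0]
wrist_force: [-1.9, -1.7, -2.2]
width: 0.0133
grip_force: 59.8
```

jog_arm(deltas=[{"claw":-1,"x":0,"y":0,"z":0.001,"rx":0,"ry":0,"rz":0},{"claw":-1,"x":0,"y":0,"z":0.001,"rx":0,"ry":0,"rz":0},{"claw":-1,"x":0,"y":0,"z":0,"rx":0,"ry":0,"rz":0}])

```text
t: 34.48
tcp_pos: [0.4629, -0.1012, 0.1263]
ee_rot: [-0.0, 0.94, 0.34, -0.0]
wrist_force: [-3.9, -2.0, -1.7]
width: 0.0132
grip_force: 59.8
```

jog_arm(deltas=[{"claw":-1,"x":0,"y":0,"z":0.001,"rx":0,"ry":0,"rz":0},{"claw":-1,"x":0,"y":0,"z":0.001,"rx":0,"ry":0,"rz":0},{"claw":-1,"x":0,"y":0,"z":0,"rx":0,"ry":0,"rz":0}])

```text
t: 34.73
tcp_pos: [0.4632, -0.1013, 0.1255]
ee_rot: [0.0, 0.94, 0.34, -0.0]
wrist_force: [-8.2, -1.1, 7.7]
width: 0.0129
grip_force: 61.3
```

jog_arm(deltas=[{"claw":-1,"x":0,"y":0,"z":0,"rx":0,"ry":0,"rz":5},{"claw":-1,"x":0,"y":0,"z":0,"rx":0,"ry":0,"rz":5},{"claw":-1,"x":0,"y":0,"z":0,"rx":0,"ry":0,"rz":5},{"claw":-1,"x":0,"y":0,"z":0,"rx":0,"ry":0,"rz":0}])

```text
t: 35.07
tcp_pos: [0.4629, -0.101, 0.1245]
ee_rot: [-0.0, 0.977, 0.212, -0.0]
wrist_force: [-5.8, -2.2, 1.7]
width: 0.0132
grip_force: 60.1
```

It landed at 30.8 mm and sank when turned clockwise, so it looks right-handed. Confirm further.

jog_arm(deltas=[{"claw":-1,"x":0,"y":0,"z":0.0008,"rx":0,"ry":0,"rz":7},{"claw":-1,"x":0,"y":0,"z":0.0008,"rx":0,"ry":0,"rz":7},{"claw":-1,"x":0,"y":0,"z":0.0008,"rx":0,"ry":0,"rz":7},{"claw":-1,"x":0,"y":0,"z":0.0008,"rx":0,"ry":0,"rz":7},{"claw":-1,"x":0,"y":0,"z":0.0008,"rx":0,"ry":0,"rz":7}])

```text
t: 35.48
tcp_pos: [0.4628, -0.1007, 0.1204]
ee_rot: [-0.0, 0.996, -0.092, -0.001]
wrist_force: [-5.5, -0.5, 0.4]
width: 0.013
grip_force: 60.2
```

jog_arm(deltas=[{"claw":-1,"x":0,"y":0,"z":0.0008,"rx":0,"ry":0,"rz":7},{"claw":-1,"x":0,"y":0,"z":0.0008,"rx":0,"ry":0,"rz":7},{"claw":-1,"x":0,"y":0,"z":0.0008,"rx":0,"ry":0,"rz":7},{"claw":-1,"x":0,"y":0,"z":0.0008,"rx":0,"ry":0,"rz":7},{"claw":-1,"x":0,"y":0,"z":0.0008,"rx":0,"ry":0,"rz":7},{"claw":-1,"x":0,"y":0,"z":0,"rx":0,"ry":0,"rz":0}])

```text
t: 35.98
tcp_pos: [0.4629, -0.1007, 0.1161]
ee_rot: [-0.0, 0.922, -0.387, -0.001]
wrist_force: [-3.6, -1.2, -2.7]
width: 0.013
grip_force: 59.6
```

Run:
```python
from h import *
st()
```

```text
t 35.98 tcp [ 0.4629 -0.1007  0.1161] psi -45.6 F [-3.6 -1.2 -2.7] w 0.0130 g 60 j6 2.04
```

Right-handed: it sank 9.4 mm over 85°. Turn back and lift.

jog_arm(deltas=[{"claw":-1,"x":0,"y":0,"z":-0.0015,"rx":0,"ry":0,"rz":-7},{"claw":-1,"x":0,"y":0,"z":-0.0008,"rx":0,"ry":0,"rz":-7},{"claw":-1,"x":0,"y":0,"z":-0.0008,"rx":0,"ry":0,"rz":-7},{"claw":-1,"x":0,"y":0,"z":-0.0008,"rx":0,"ry":0,"rz":-7},{"claw":-1,"x":0,"y":0,"z":-0.0008,"rx":0,"ry":0,"rz":-7},{"claw":-1,"x":0,"y":0,"z":-0.0008,"rx":0,"ry":0,"rz":-7},{"claw":-1,"x":0,"y":0,"z":-0.0008,"rx":0,"ry":0,"rz":-7},{"claw":-1,"x":0,"y":0,"z":-0.0008,"rx":0,"ry":0,"rz":-7},{"claw":-1,"x":0,"y":0,"z":-0.0008,"rx":0,"ry":0,"rz":-7},{"claw":-1,"x":0,"y":0,"z":-0.0008,"rx":0,"ry":0,"rz":-7},{"claw":-1,"x":0,"y":0,"z":-0.0008,"rx":0,"ry":0,"rz":-7},{"claw":-1,"x":0,"y":0,"z":-0.0008,"rx":0,"ry":0,"rz":-7}])

```text
t: 36.98
tcp_pos: [0.463, -0.1013, 0.1266]
ee_rot: [0.0, 0.942, 0.337, -0.0]
wrist_force: [-3.4, -1.7, -3.2]
width: 0.0132
grip_force: 59.6
```

jog_arm(deltas=[{"claw":-1,"x":0,"y":0,"z":-0.001,"rx":0,"ry":0,"rz":-1.5},{"claw":-1,"x":0,"y":0,"z":-0.002,"rx":0,"ry":0,"rz":0},{"claw":-1,"x":0,"y":0,"z":0,"rx":0,"ry":0,"rz":0}])

```text
t: 37.23
tcp_pos: [0.4633, -0.1011, 0.1301]
ee_rot: [-0.0, 0.939, 0.345, -0.0]
wrist_force: [-4.2, -1.1, -0.9]
width: 0.0134
grip_force: 59.6
```

Run:
```python
from h import *
x=.5245+.050*np.cos(np.radians(22.4)); y=.3288+.050*np.sin(np.radians(22.4)); print(x,y)
to(x,y,.25,112.4)
```

```text
0.5707273016806156 0.3478535188175137
t 37.23 tcp [ 0.4633 -0.1011  0.1301] psi 40.3 F [-4.2 -1.1 -0.9] w 0.0134 g 60 j6 0.54
tool dx 0.3724 dy -0.2728 dz -0.1199 rz -72.1
```

jog_arm(deltas=[{"claw":-1,"x":0,"y":0,"z":-0.01,"rx":0,"ry":0,"rz":0},{"claw":-1,"x":0,"y":0,"z":-0.03,"rx":0,"ry":0,"rz":0},{"claw":-1,"x":0,"y":0,"z":-0.04,"rx":0,"ry":0,"rz":0},{"claw":-1,"x":0,"y":0,"z":-0.035,"rx":0,"ry":0,"rz":0}])

```text
t: 37.57
tcp_pos: [0.4636, -0.1008, 0.2476]
ee_rot: [0.0, 0.939, 0.344, 0.001]
wrist_force: [0.5, -0.2, -1.5]
width: 0.0131
grip_force: 59.8
```

jog_arm(deltas=[{"claw":-1,"x":0.02865,"y":-0.0235,"z":0,"rx":0,"ry":0,"rz":0},{"claw":-1,"x":0.02865,"y":-0.0235,"z":0,"rx":0,"ry":0,"rz":0},{"claw":-1,"x":0.02865,"y":-0.0235,"z":0,"rx":0,"ry":0,"rz":0},{"claw":-1,"x":0.02865,"y":-0.0235,"z":0,"rx":0,"ry":0,"rz":0},{"claw":-1,"x":0.02865,"y":-0.0235,"z":0,"rx":0,"ry":0,"rz":0},{"claw":-1,"x":0.02865,"y":-0.0235,"z":0,"rx":0,"ry":0,"rz":0},{"claw":-1,"x":0.02865,"y":-0.0235,"z":0,"rx":0,"ry":0,"rz":0},{"claw":-1,"x":0.02865,"y":-0.0235,"z":0,"rx":0,"ry":0,"rz":0},{"claw":-1,"x":0.02865,"y":-0.0235,"z":0,"rx":0,"ry":0,"rz":0},{"claw":-1,"x":0.02865,"y":-0.0235,"z":0,"rx":0,"ry":0,"rz":0},{"claw":-1,"x":0.02865,"y":-0.0235,"z":0,"rx":0,"ry":0,"rz":0},{"claw":-1,"x":0.02865,"y":-0.0235,"z":0,"rx":0,"ry":0,"rz":0}])

```text
t: 38.57
tcp_pos: [0.544, 0.339, 0.2464]
ee_rot: [-0.001, 0.939, 0.344, 0.001]
wrist_force: [0.2, -0.8, -2.5]
width: 0.0127
grip_force: 59.7
```

jog_arm(deltas=[{"claw":-1,"x":0,"y":0,"z":0,"rx":0,"ry":0,"rz":-6.55},{"claw":-1,"x":0,"y":0,"z":0,"rx":0,"ry":0,"rz":-6.55},{"claw":-1,"x":0,"y":0,"z":0,"rx":0,"ry":0,"rz":-6.55},{"claw":-1,"x":0,"y":0,"z":0,"rx":0,"ry":0,"rz":-6.55},{"claw":-1,"x":0,"y":0,"z":0,"rx":0,"ry":0,"rz":-6.55},{"claw":-1,"x":0,"y":0,"z":0.01,"rx":0,"ry":0,"rz":-6.55},{"claw":-1,"x":0,"y":0,"z":0.01,"rx":0,"ry":0,"rz":-6.55},{"claw":-1,"x":0,"y":0,"z":0.01,"rx":0,"ry":0,"rz":-6.55},{"claw":-1,"x":0,"y":0,"z":0.01,"rx":0,"ry":0,"rz":-6.55},{"claw":-1,"x":0,"y":0,"z":0.01,"rx":0,"ry":0,"rz":-6.55},{"claw":-1,"x":0,"y":0,"z":0.005,"rx":0,"ry":0,"rz":-6.55},{"claw":-1,"x":0,"y":0,"z":0,"rx":0,"ry":0,"rz":0}])

```text
t: 39.57
tcp_pos: [0.5432, 0.3365, 0.1893]
ee_rot: [-0.001, 0.555, 0.832, -0.0]
wrist_force: [-0.3, -0.1, -2.4]
width: 0.013
grip_force: 59.7
```

Run:
```python
from h import *
to(.543,.3366,.097,112.4)
```

```text
t 39.57 tcp [0.5432 0.3365 0.1893] psi 112.6 F [-0.3 -0.1 -2.4] w 0.0130 g 60 j6 0.08
tool dx 0.0002 dy -0.0002 dz 0.0923 rz 0.2
```

Contact is expected at TCP z of about 0.094.

jog_arm(deltas=[{"claw":-1,"x":0,"y":0,"z":0.018,"rx":0,"ry":0,"rz":0},{"claw":-1,"x":0,"y":0,"z":0.018,"rx":0,"ry":0,"rz":0},{"claw":-1,"x":0,"y":0,"z":0.018,"rx":0,"ry":0,"rz":0},{"claw":-1,"x":0,"y":0,"z":0.018,"rx":0,"ry":0,"rz":0},{"claw":-1,"x":0,"y":0,"z":0.012,"rx":0,"ry":0,"rz":0},{"claw":-1,"x":0,"y":0,"z":0.004,"rx":0,"ry":0,"rz":0},{"claw":-1,"x":0,"y":0,"z":0.003,"rx":0,"ry":0,"rz":0},{"claw":-1,"x":0,"y":0,"z":0.001,"rx":0,"ry":0,"rz":0},{"claw":-1,"x":0,"y":0,"z":0,"rx":0,"ry":0,"rz":0}])

```text
t: 40.32
tcp_pos: [0.5443, 0.3366, 0.0992]
ee_rot: [0.0, 0.557, 0.83, 0.001]
wrist_force: [-0.3, 0.2, -1.9]
width: 0.0131
grip_force: 59.7
```

jog_arm(deltas=[{"claw":-1,"x":0,"y":0,"z":0.0015,"rx":0,"ry":0,"rz":0},{"claw":-1,"x":0,"y":0,"z":0.001,"rx":0,"ry":0,"rz":0},{"claw":-1,"x":0,"y":0,"z":0,"rx":0,"ry":0,"rz":0}])

```text
t: 40.57
tcp_pos: [0.5438, 0.3363, 0.0959]
ee_rot: [0.0, 0.557, 0.83, 0.0]
wrist_force: [-0.6, 0.4, -2.5]
width: 0.0132
grip_force: 59.7
```

jog_arm(deltas=[{"claw":-1,"x":0,"y":0,"z":0.001,"rx":0,"ry":0,"rz":0},{"claw":-1,"x":0,"y":0,"z":0.001,"rx":0,"ry":0,"rz":0},{"claw":-1,"x":0,"y":0,"z":0,"rx":0,"ry":0,"rz":0}])

```text
t: 40.82
tcp_pos: [0.5439, 0.3364, 0.0943]
ee_rot: [0.0, 0.557, 0.83, 0.0]
wrist_force: [-2.0, -0.2, 2.7]
width: 0.0127
grip_force: 60.4
```

jog_arm(deltas=[{"claw":-0.2,"x":0,"y":0,"z":0,"rx":0,"ry":0,"rz":0},{"claw":-0.2,"x":0,"y":0,"z":0,"rx":0,"ry":0,"rz":0},{"claw":-0.2,"x":0,"y":0,"z":0,"rx":0,"ry":0,"rz":0},{"claw":-0.2,"x":0,"y":0,"z":0,"rx":0,"ry":0,"rz":0},{"claw":-0.2,"x":0,"y":0,"z":-0.03,"rx":0,"ry":0,"rz":0},{"claw":-0.2,"x":0,"y":0,"z":-0.04,"rx":0,"ry":0,"rz":0},{"claw":-0.2,"x":0,"y":0,"z":-0.04,"rx":0,"ry":0,"rz":0},{"claw":-0.2,"x":0,"y":0,"z":-0.03,"rx":0,"ry":0,"rz":0},{"claw":-0.2,"x":0,"y":0,"z":0,"rx":0,"ry":0,"rz":0},{"claw":-0.2,"x":0,"y":0,"z":0,"rx":0,"ry":0,"rz":0}])

```text
t: 41.65
tcp_pos: [0.5452, 0.3371, 0.2371]
ee_rot: [0.002, 0.557, 0.83, 0.003]
wrist_force: [-0.4, 1.5, -1.7]
width: 0.0342
grip_force: 0.0
```

Run:
```python
from h import *
st()
c=snap('scene');cv2.imwrite('pics/end.png',cv2.resize(c['pixels'],(800,600)))
for n in ['wrist','scene','top']:
  W=cloud(snap(n))
  for nm,x,y in [('hung1',.476,.31),('hung3',.5437,.3365),('hung2',.4433,-.333)]:
    m=(np.hypot(W[...,0]-x,W[...,1]-y)<.033)&(W[...,2]>.108)&(W[...,2]<.13); P=W[m]
    if len(P)>20: print(n,nm,len(P),P.mean(0).round(4),P[:,2].max().round(4))
```

```text
t 41.65 tcp [0.5452 0.3371 0.2371] psi 112.3 F [-0.4  1.5 -1.7] w 0.0342 g 0 j6 0.08
wrist hung1 953 [0.4773 0.3134 0.1151] 0.1181
wrist hung3 880 [0.5431 0.3397 0.1154] 0.118
scene hung1 78 [0.4787 0.3045 0.1155] 0.1196
scene hung3 85 [0.5455 0.3307 0.1154] 0.1189
scene hung2 384 [ 0.4457 -0.3344  0.1152] 0.1195
top hung1 105 [0.478  0.3045 0.1152] 0.1221
top hung3 123 [0.5436 0.3335 0.1155] 0.1212
top hung2 142 [ 0.4436 -0.3297  0.1155] 0.1228
```

View pics/end.png

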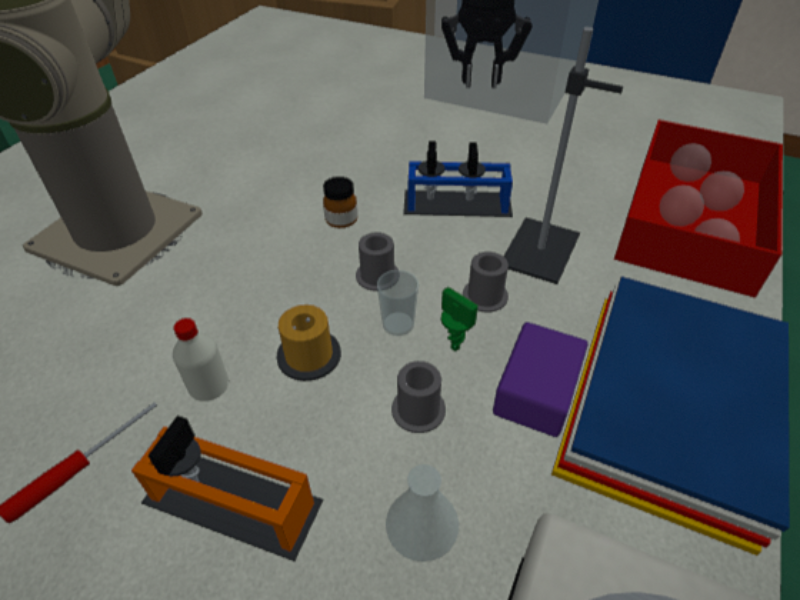

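Two screws hang upright in the blue rack at (432,158) and (473,158), and one in the orange rack at (176,447). The pots are empty, the bystanders have not moved and the gripper is clear.

```bash
python3 -c "
from workcell import *
print(hand_in())"
```

```text
the job is handed in; nothing more can be done
None
```

The job is done and handed in at about 42 s: each screw was tried in the test nut, and the two right-handed ones now hang in the blue rack, the left-handed one in the orange rack, with nothing else on the bench moved.

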